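# Set up the bar tester: swing in the shelf, clamp the bars, stand the bottles

## Robot

A 6-joint arm with a two-finger parallel gripper is mounted at the origin on the work surface. World frame = base frame: x ahead of the robot, y to its left, z up, the work surface at z = 0. Lengths are in m, angles in rad, forces in N, time in s.
With the tool pointing down it reaches from about 0.25 to 0.8 m from the base axis. Payload 3.9 kg.
Tool frame: the origin (TCP) lies midway between the tips of the shut fingers; the grasp point (between the pads) lies 19 mm behind it; z points along the fingers, y is the line along which they close (so a half turn about z gives the same grasp; the last joint's range is limited). The gripper opens to 85 mm and grips with 20 to 120 N. Pads are 22 mm wide; open, the fingers measure 114 mm over their backs; the gripper's body (76 mm by 85 mm) begins 54 mm behind the grasp point. The pads swing forward as they close: fully open they stand 13 mm farther back than shut.
Start: joints at [1.194, 0.26, -0.138, 1.173, 0, 1.571], TCP at [0.193, 0.488, 0.231] pointing down, gripper open.
Joint ranges: [-2.78, 2.78], [-0.83, 1.72], [-1.28, 1.37], [-1.9, 2.12], [-1.57, 1.48], [-3.14, 3.14]. Speed limits (rad/s): [2.57, 2.57, 3.14, 3.14, 3.14, 3.14].

## Interface

Orientations are given as a unit quaternion [x, y, z, w].
In Python, from cell import manip, eyes, job_done gives the robot as it stands. The module is installed in compiled form; this text tells all that it offers.
- The arm moves only by the tool drive_tool, never from a script. Its argument "targets" is a list of rows, each an object with "dp": the shift along the tool's x, y, z in m, a list of three; "delta_rot": the turn, a rotation vector about the tool's x, y, z in degrees, a list of three; "claw": the gripper command: -1 is shut, 1 is fully open, values between are in proportion. A call has 1 to 10 rows; each row shifts and turns the commanded pose from where the row before left it, along the tool's axes as they then stand; what a row does not reach is not made up. A row lasts 1/10 s, in which the tool goes at most 50 mm and 8.59 degrees, less where a joint would pass 70% of its speed; a pose out of reach is approached as far as the arm can. A call is refused whole if a number of a shift passes 0.05 or a number of a turn 8.59, either way. A call with a gripper value outside its range is refused whole. The fingers move at their own pace and stop on an object; "newtons" is the grip in N (left out, the last holds). Time passes only in rows, so rows that do not move let the fingers close. It gives the time, the measured TCP pose, the force, the opening and the grip force at its end, in the units of the state.
- manip.read_state(): the state, without advancing time (a new reading comes with each control period).
- eyes.get_image(name): name is "side" or "top" or "wrist"; returns a dict with "image" (400x640x3 uint8, blue, green, red), "fov_y" (degrees; the focal length in pixels is half the picture's height over the tangent of half this angle, whatever the lens; pixels are square), "cx", "cy" (the principal point, pixels), "position" and "attitude" of the camera in the world; the wrist camera has in their place "T_tool_cam" (4x4, takes a point from camera to tool coordinates, whose origin is the TCP and whose axes are the flange's). Camera axes: x right, y down, z forward; pixel columns grow to the right and rows downward; lengths in m; the calibration is good to about 2 mm. A picture is of the moment at which its call begins: read the wrist's pose just before it. There is no depth.
- job_done(): hands the job in; it is judged then, once.
The state is a dict: "time_s": time; "q": joint angles; "qvel": joint speeds; "effort": joint torques, N m; "position": TCP position; "orientation": TCP orientation; "wrist_force": force on the tool from outside, world axes, zero at the start; "wrist_torque": the same for the moment, N m; "finger_gap": finger opening in m; "grip_force": force on a finger pad.
Only numpy, scipy, OpenCV 4.12 (cv2) and the standard library are available. Lean on these libraries where they do the work, as an engineer would, in place of code of your own. Each camera call takes 0.05 s, during which the arm holds its last target. There are 200 camera calls.

## Task

Set up the tester: swing the green bottle shelf round its pivot pin until it is fully home against its stop beside the clamps, and stand every wash bottle upright on it. Clamp each specimen bar that is there in the clamp of its own colour, in the order red, blue, yellow: press it down between the sprung jaws and keep hold of it until both jaws have snapped shut over it, and only then let go. Do not tip a bottle or disturb the other things on the bench.

Things in the scene. Friction and masses are not known exactly. Their poses are not given: they have to be found in the camera images.
- red_mid (a point): Centre of the red specimen bar: a 160 mm bar along its own x (either way round), round steel shank 18 mm in diameter, 124 mm of it bare between two red square end blocks (24 x 24 mm, 18 mm long) on which it lies on the bench with its axis 12 mm up. Total mass about 0.16 kg. Grip it across the shank at mid length. May be absent.
- blue_mid (a point): Centre of the blue specimen bar: a 160 mm bar along its own x (either way round), round steel shank 18 mm in diameter, 124 mm of it bare between two blue square end blocks (24 x 24 mm, 18 mm long) on which it lies on the bench with its axis 12 mm up. Total mass about 0.16 kg. Grip it across the shank at mid length. May be absent.
- yellow_mid (a point): Centre of the yellow specimen bar: a 160 mm bar along its own x (either way round), round steel shank 18 mm in diameter, 124 mm of it bare between two yellow square end blocks (24 x 24 mm, 18 mm long) on which it lies on the bench with its axis 12 mm up. Total mass about 0.16 kg. Grip it across the shank at mid length. May be absent.
- red_seat (a point): In the clamp with red jaws: where the centre of the seated bar belongs, 42 mm above the clamp's base, 62 mm above the bench. x: along the bar (either way), y: across, to the left jaw, z up. The bar rests in two V seats 45 mm either side of this point (16 mm long; between them is free for the fingers, down to the base) and is pressed in straight down, lying along x, with about 10 N.
- red_left (a joint): Outward travel (m) of the left jaw of the red clamp, 0 to 0.012: 0 when empty and shut, about 0.0017 shut over a seated bar, up to about 0.005 as the bar passes the noses. Over each V seat a left and a right nose (white rollers, 9 mm above the seat point) give way sideways and spring shut over the bar.
- red_right (a joint): The same for the right jaw. Spring: 4 N at 0 and 0.5 N more per mm. The red flared lead-ins reach 31 mm above the seat point (the clamp's highest part) and take a bar up to 4 mm off-centre. The clamps are fixed, base 130 x 76 x 8 mm, about 97 mm from one to the next.
- blue_seat (a point): In the clamp with blue jaws: where the centre of the seated bar belongs, 42 mm above the clamp's base, 62 mm above the bench. x: along the bar (either way), y: across, to the left jaw, z up. The bar rests in two V seats 45 mm either side of this point (16 mm long; between them is free for the fingers, down to the base) and is pressed in straight down, lying along x, with about 10 N.
- blue_left (a joint): Outward travel (m) of the left jaw of the blue clamp, 0 to 0.012: 0 when empty and shut, about 0.0017 shut over a seated bar, up to about 0.005 as the bar passes the noses. Over each V seat a left and a right nose (white rollers, 9 mm above the seat point) give way sideways and spring shut over the bar.
- blue_right (a joint): The same for the right jaw. Spring: 4 N at 0 and 0.5 N more per mm. The blue flared lead-ins reach 31 mm above the seat point (the clamp's highest part) and take a bar up to 4 mm off-centre. The clamps are fixed, base 130 x 76 x 8 mm, about 97 mm from one to the next.
- yellow_seat (a point): In the clamp with yellow jaws: where the centre of the seated bar belongs, 42 mm above the clamp's base, 62 mm above the bench. x: along the bar (either way), y: across, to the left jaw, z up. The bar rests in two V seats 45 mm either side of this point (16 mm long; between them is free for the fingers, down to the base) and is pressed in straight down, lying along x, with about 10 N.
- yellow_left (a joint): Outward travel (m) of the left jaw of the yellow clamp, 0 to 0.012: 0 when empty and shut, about 0.0017 shut over a seated bar, up to about 0.005 as the bar passes the noses. Over each V seat a left and a right nose (white rollers, 9 mm above the seat point) give way sideways and spring shut over the bar.
- yellow_right (a joint): The same for the right jaw. Spring: 4 N at 0 and 0.5 N more per mm. The yellow flared lead-ins reach 31 mm above the seat point (the clamp's highest part) and take a bar up to 4 mm off-centre. The clamps are fixed, base 130 x 76 x 8 mm, about 97 mm from one to the next.
- shelf (a joint): Angle of the bottle shelf about its upright pivot pin (rad): grows as it swings clockwise seen from above; 1.1 is its stop (home, fully round beside the clamps). It starts between 0 and 0.3 and stays where it is left; about 2 N at its far end moves it.
- shelf_top (a point): Middle of the standing area on top of the bottle shelf, 36 mm above the bench. The shelf is a green flat plate 250 x 120 mm, white on top, its sides 24 mm high (12 to 36 mm above the bench): push it by a side. x: along the shelf away from the pin (far end at +95 mm, near end at -155 mm); y: across (sides at +-60 mm); z up. Moves with the shelf, which swings home towards its -y side.
- pin (a point): The pivot pin of the shelf, 20 mm in diameter, standing 60 mm above the bench; this point is on its axis 36 mm above the bench. It lies 120 mm from shelf_top along the shelf. Its x axis is the heading of the shelf when home.
- green_bottle_mid (a point): Centre, half-way up, of the wash bottle with the green cap and band: white, upright, 110 mm high, round body 52 mm in diameter up to 80 mm, sloping shoulder and cap 26 mm in diameter above. Base 55 mm below this point. About 0.25 kg.
- orange_bottle_mid (a point): Centre, half-way up, of the wash bottle with the orange cap and band: white, upright, 110 mm high, round body 52 mm in diameter up to 80 mm, sloping shoulder and cap 26 mm in diameter above. Base 55 mm below this point. About 0.25 kg.
- beaker: Bystander, not to be moved: glass beaker, 70 mm wide, 90 mm high. Origin at its underside.
- tape: Bystander, not to be moved: roll of yellow tape, 70 mm wide, 25 mm high. Origin at its underside.
- screwdriver: Bystander, not to be moved: screwdriver lying on the bench, its shank along x. Origin at its underside.
- spanner: Bystander, not to be moved: spanner lying along its x. Origin at its underside.
- jar: Bystander, not to be moved: amber jar, 70 mm wide, 70 mm high. Origin at its underside.
- weight: Bystander, not to be moved: brass weight, 56 mm wide, 80 mm high. Origin at its underside.
- dish: Bystander, not to be moved: white dish, 90 mm wide, 30 mm high. Origin at its underside.
Mind the look-alikes: they are no part of the job. What is shaped like the part that bears yellow_mid but purple is not meant.

How it is judged:
On the way, in this order (a step that is already met when the one before it is completed fails the run):
1. the red bar lies fully down in the red clamp, past the noses of both jaws, while the gripper still holds it (x of red_mid in the frame of red_seat between -0.012 and 0.012 m and y of red_mid in the frame of red_seat between -0.004 and 0.004 m and z of red_mid in the frame of red_seat between -0.003 and 0.003 m and angle between the x axis of red_mid and the x axis of red_seat, either way round below 0.09 rad and contact force between the fingers and red_bar above 0.3 N), for 0.1 s.
2. the blue bar lies fully down in the blue clamp, past the noses of both jaws, while the gripper still holds it (x of blue_mid in the frame of blue_seat between -0.012 and 0.012 m and y of blue_mid in the frame of blue_seat between -0.004 and 0.004 m and z of blue_mid in the frame of blue_seat between -0.003 and 0.003 m and angle between the x axis of blue_mid and the x axis of blue_seat, either way round below 0.09 rad and contact force between the fingers and blue_bar above 0.3 N), for 0.1 s.
3. the yellow bar lies fully down in the yellow clamp, past the noses of both jaws, while the gripper still holds it (x of yellow_mid in the frame of yellow_seat between -0.012 and 0.012 m and y of yellow_mid in the frame of yellow_seat between -0.004 and 0.004 m and z of yellow_mid in the frame of yellow_seat between -0.003 and 0.003 m and angle between the x axis of yellow_mid and the x axis of yellow_seat, either way round below 0.09 rad and contact force between the fingers and yellow_bar above 0.3 N), for 0.1 s.
At the end, for the whole second after the job is handed in: Bars present lie in their own colour's clamp (12 mm along, 4 mm across, 3 mm in height, 5 deg), jaws open under 3.5 mm; shelf within 0.06 rad of its stop; bottles present upright (4.5 deg) on the shelf, within 80 mm along and 45 mm across of shelf_top; all at rest (x of red_mid in the frame of red_seat between -0.012 and 0.012 m and y of red_mid in the frame of red_seat between -0.004 and 0.004 m and z of red_mid in the frame of red_seat between -0.003 and 0.003 m and angle between the x axis of red_mid and the x axis of red_seat, either way round below 0.09 rad and value of joint each of red_left, red_right, blue_left, blue_right, yellow_left, yellow_right below 0.0035 m and linear speed of each of red_bar, blue_bar, yellow_bar, green_bottle, orange_bottle below 0.02 m/s and x of blue_mid in the frame of blue_seat between -0.012 and 0.012 m and y of blue_mid in the frame of blue_seat between -0.004 and 0.004 m and z of blue_mid in the frame of blue_seat between -0.003 and 0.003 m and angle between the x axis of blue_mid and the x axis of blue_seat, either way round below 0.09 rad and x of yellow_mid in the frame of yellow_seat between -0.012 and 0.012 m and y of yellow_mid in the frame of yellow_seat between -0.004 and 0.004 m and z of yellow_mid in the frame of yellow_seat between -0.003 and 0.003 m and angle between the x axis of yellow_mid and the x axis of yellow_seat, either way round below 0.09 rad and value of joint shelf above 1.04 rad and x of green_bottle_mid in the frame of shelf_top between -0.08 and 0.08 m and y of green_bottle_mid in the frame of shelf_top between -0.045 and 0.045 m and z of green_bottle_mid in the frame of shelf_top between 0.047 and 0.063 m and angle between each of green_bottle_mid, orange_bottle_mid's own z axis and vertical below 0.08 rad and x of orange_bottle_mid in the frame of shelf_top between -0.08 and 0.08 m and y of orange_bottle_mid in the frame of shelf_top between -0.045 and 0.045 m and z of orange_bottle_mid in the frame of shelf_top between 0.047 and 0.063 m); the robot touches nothing.
It fails at once if a bystander (beaker, tape roll, screwdriver, spanner, jar, weight, dish) pushed more than 30 mm (distance of any of beaker, tape, screwdriver, spanner, jar, weight, dish from where it was at the start of the episode above 0.03 m).
It fails at once if a wash bottle tipped over (angle between any of green_bottle_mid, orange_bottle_mid's own z axis and vertical above 0.6 rad).
Of red_bar, blue_bar, yellow_bar only 2 to 3 are there at a start; the rules pass over those that are not, and their reading is None.
At some moment in a run one of red_bar, blue_bar, yellow_bar may be knocked a few centimetres aside while the robot is not near it.
It also fails if it takes over 210 s, if anything falls off the work surface, if the arm or the gripper's body presses on something with over 40 N, if the wrist force passes 120 N, or if a joint passes its speed limit or range.

## Working session

There is one attempt and no reset: what is moved stays moved. The work goes in short steps, Python scripts to look and compute and a tool call to move; the robot and the scene stay as the last step left them, time stands still between calls to the robot, and variables do not carry over. Pictures are saved under pics/ and viewed, at most 14 in all, crops included, and the job is handed in when it is done.

Besides the shell and the picture viewer there is one more tool, called after "Call:" as a command line: name --argument value ..., lists and objects as JSON in quotes. drive_tool: Moves the arm, as the interface text tells. Its arguments: {"type":"object","properties":{"targets":{"type":"array","items":{"type":"object","properties":{"dp":{"type":"array","items":{"type":"number"}},"delta_rot":{"type":"array","items":{"type":"number"}},"claw":{"type":"number"}}}},"newtons":{"type":"number"}},"required":["targets"]}

```bash
mkdir -p pics; cat > h.py <<'E'
import numpy as np, cv2, json
from scipy.spatial.transform import Rotation as R
from cell import manip, eyes, job_done
def cam(name):
    s=manip.read_state(); d=eyes.get_image(name); im=d["image"]
    f=200/np.tan(np.radians(d["fov_y"])/2)
    if name=="wrist":
        T=np.eye(4);T[:3,:3]=R.from_quat(s["orientation"]).as_matrix();T[:3,3]=s["position"]
        T=T@np.array(d["T_tool_cam"]); Rm,p=T[:3,:3],T[:3,3]
    else:
        a=np.array(d["attitude"]); Rm=R.from_quat(a).as_matrix() if a.size==4 else a.reshape(3,3); p=np.array(d["position"])
    return im,dict(f=f,cx=d["cx"],cy=d["cy"],R=Rm,p=p)
def ray(c,uv,z):
    uv=np.atleast_2d(uv).astype(float)
    d=np.c_[(uv[:,0]-c["cx"])/c["f"],(uv[:,1]-c["cy"])/c["f"],np.ones(len(uv))]@c["R"].T
    return c["p"]+d*((z-c["p"][2])/d[:,2])[:,None]
def proj(c,P):
    q=(np.atleast_2d(P)-c["p"])@c["R"]
    return np.c_[c["cx"]+c["f"]*q[:,0]/q[:,2],c["cy"]+c["f"]*q[:,1]/q[:,2]]
E
python3 - <<'E'
from h import *
for n in("top","side","wrist"):
    im,c=cam(n); cv2.imwrite(f"pics/{n}0.png",im); print(n,c)
    d=eyes.get_image(n); print({k:v for k,v in d.items() if k!="image"})
print(manip.read_state())
E
```

```text
top {'f': np.float64(453.29997403138407), 'cx': 323.94524980304885, 'cy': 197.11228991823316, 'R': array([[ 0.02840286, -0.99706242,  0.07113237],
       [-0.99958227, -0.02795   ,  0.00735393],
       [-0.00534418, -0.07131153, -0.99743978]]), 'p': array([ 0.39326115, -0.03183899,  1.53622378])}
{'fov_y': 47.61500129914436, 'cx': 323.94524980304885, 'cy': 197.11228991823316, 'position': array([ 0.39326115, -0.03183899,  1.53622378]), 'attitude': array([ 0.71655297, -0.69661448,  0.02295301, -0.02744579])}
side {'f': np.float64(390.12609426255466), 'cx': 321.0886747774048, 'cy': 199.83618271649075, 'R': array([[ 0.99787992, -0.03591895,  0.05427238],
       [-0.06497253, -0.50146777,  0.86273324],
       [-0.00377262, -0.86443039, -0.50273836]]), 'p': array([ 0.44034219, -1.26055582,  0.78463247])}
{'fov_y': 54.284323687053515, 'cx': 321.0886747774048, 'cy': 199.83618271649075, 'position': array([ 0.44034219, -1.26055582,  0.78463247]), 'attitude': array([ 0.86632645, -0.02911474,  0.01457296, -0.49841594])}
wrist {'f': np.float64(295.5617507371012), 'cx': 317.53741044967575, 'cy': 2
[... 655 characters left out ...]
}
{'time_s': 0.3, 'q': array([ 1.19400294e+00,  2.60246951e-01, -1.38563207e-01,  1.17267191e+00,
        1.84058450e-05,  1.57080624e+00]), 'qvel': array([-0.00178191, -0.001379  ,  0.00361728,  0.00124206,  0.00038244,
       -0.00170883]), 'effort': array([ 1.24044705e-04, -4.05229604e+01,  2.53786075e+01,  1.05453440e-02,
       -3.66938693e-07, -2.65575252e-06]), 'position': array([0.19307446, 0.4879483 , 0.23099914]), 'orientation': array([ 1.87289060e-01,  9.82304785e-01, -3.35078504e-04, -7.32522745e-05]), 'wrist_force': array([ 0.47082164,  0.35161212, -0.28002182]), 'wrist_torque': array([-0.05110926,  0.00789071,  0.01070334]), 'grip_force': 0.0, 'finger_gap': 0.08544197706242967}
```

View pics/top0.png

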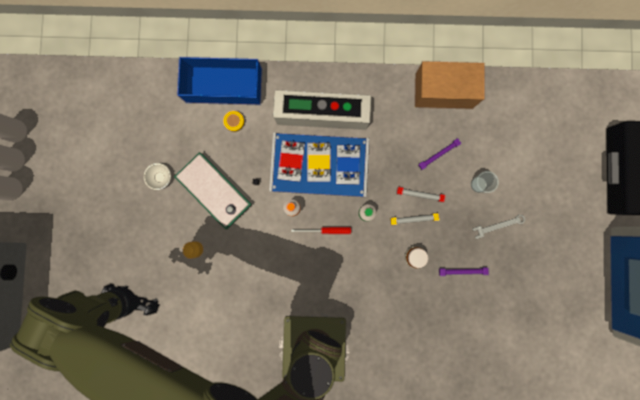

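View pics/side0.png

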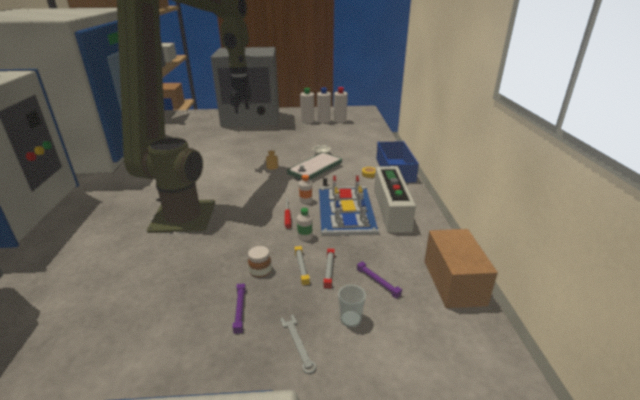

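The top view shows the red bar at (420,194) and the yellow bar at (415,218); the blue one is absent and two purple decoys lie nearby. The clamps run red, yellow, blue at x≈291, 319, 347. The bottles are at (292,207) orange and (368,212) green. The shelf is at (213,188) with its pin at (231,209).

```bash
python3 - <<'E'
from h import *
im,c=cam("top"); 
cv2.imwrite("pics/c1.png",cv2.resize(im[100:260,140:460],None,fx=2.5,fy=2.5,interpolation=cv2.INTER_CUBIC))
hsv=cv2.cvtColor(im,cv2.COLOR_BGR2HSV)
def blobs(lo,hi,z,name,x0=140,x1=540,amin=5):
    m=cv2.inRange(hsv,lo,hi); m[:,:x0]=0;m[:,x1:]=0;m[:85]=0;m[290:]=0
    n,l,st,ce=cv2.connectedComponentsWithStats(m)
    for i in range(1,n):
        if st[i,4]>=amin: print(name,st[i].tolist(),ce[i].round(1),ray(c,ce[i],z)[0].round(4))
blobs((0,150,90),(6,255,255),.012,"red");blobs((170,150,90),(180,255,255),.012,"red2")
blobs((22,150,100),(33,255,255),.012,"yel");blobs((8,150,130),(20,255,255),.11,"org")
blobs((45,80,40),(90,255,255),.11,"grn",amin=3);blobs((100,150,80),(125,255,255),.02,"blu",amin=8)
print(c["p"])
E
```

```text
red [330, 102, 9, 8, 58] [334.1 105.5] [ 0.8169 -0.0465  0.012 ]
red [286, 142, 4, 4, 11] [287.4 143.8] [0.6801 0.1089 0.012 ]
red [292, 143, 4, 4, 10] [293.8 144.4] [0.6787 0.087  0.012 ]
red [281, 153, 21, 16, 281] [290.9 160.4] [0.6235 0.0951 0.012 ]
red [283, 170, 4, 3, 10] [284.5 171. ] [0.5868 0.1155 0.012 ]
red [289, 171, 4, 3, 9] [290.7 171.9] [0.5844 0.0945 0.012 ]
red [397, 187, 7, 8, 39] [399.5 190. ] [ 0.5331 -0.2747  0.012 ]
red [439, 194, 6, 8, 37] [441.7 197.6] [ 0.5114 -0.417   0.012 ]
red [321, 227, 30, 7, 202] [335.9 230. ] [ 0.3926 -0.0639  0.012 ]
red2 [279, 153, 3, 13, 16] [280.3 159.2] [0.6268 0.1311 0.012 ]
red2 [301, 156, 2, 11, 11] [301.4 161. ] [0.6225 0.0594 0.012 ]
yel [223, 111, 21, 21, 209] [233.7 120.9] [0.7541 0.2949 0.012 ]
yel [313, 144, 4, 3, 9] [314.9 144.8] [0.6794 0.0152 0.012 ]
yel [320, 144, 4, 3, 11] [321.4 144.9] [ 0.6795 -0.0068  0.012 ]
yel [308, 155, 22, 15, 309] [318.5 161.6] [0.6222 0.0012 0.012 ]
yel [313, 171, 4, 4, 11] [314.8 172.5] [0.5847 0.0127 0.012 ]
yel [319, 171, 5, 4, 13] [321.2 172.8] [ 0.5843 -0.0091  0.012 ]
yel [433, 213, 6, 8, 42] [435.7 216.4] [ 0.4476 -0.3975  0.012 ]
yel [391, 217, 6, 8, 42] [393.3 220.6] [ 0.4294 -0.2554  0.012 ]
org [422, 85, 62, 15, 845] [452.7  91.4] [ 0.8458 -0.424   0.11  ]
org [227, 114, 13, 13, 124] [232.7 120.1] [0.7334 0.2772 0.11  ]
org [287, 203, 8, 8, 53] [290.5 206.4] [0.4626 0.083  0.11  ]
grn [288, 98, 24, 13, 269] [299.6 104. ] [0.7917 0.0652 0.11  ]
grn [342, 102, 10, 10, 80] [346.7 106.2] [ 0.7884 -0.0857  0.11  ]
grn [202, 155, 49, 74, 108] [232.5 196.7] [0.4882 0.2673 0.11  ]
grn [365, 208, 8, 8, 54] [368.4 211.6] [ 0.4532 -0.1624  0.11  ]
blu [178, 85, 81, 19, 1265] [221.7  93.5] [0.846  0.3383 0.02  ]
blu [273, 134, 92, 62, 2257] [323.6 167.3] [ 0.6021 -0.0167  0.02  ]
[ 0.39326115 -0.03183899  1.53622378]
```

View pics/c1.png

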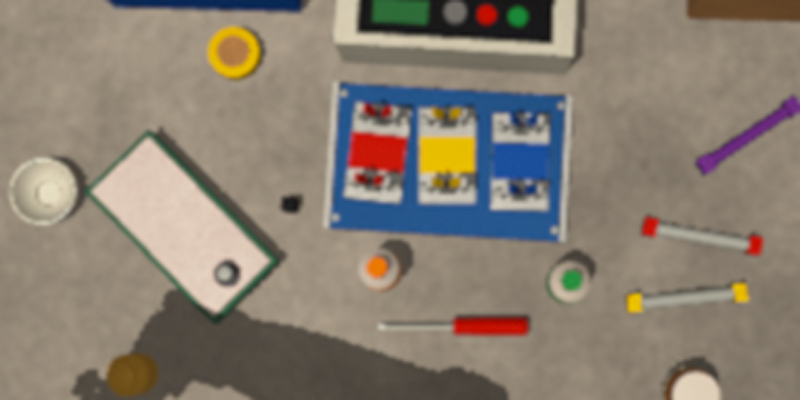

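```bash
cat >> h.py <<'E'
def cp(p): return (140+p[0]/2.5-.3,100+p[1]/2.5-.3)
E
python3 - <<'E'
from h import *
im,c=cam("top")
pin=ray(c,cp((227,272)),.06)[0]; print("pin",pin.round(3))
cs=[ray(c,cp(p),.036)[0] for p in ((90,190),(150,132),(279,258),(217,319))]
for k in cs: print("corner",k.round(3))
h=(cs[0]+cs[1]-cs[2]-cs[3])[:2]; print("heading deg",np.degrees(np.arctan2(h[1],h[0])), np.linalg.norm(h)/2)
print("stop",ray(c,cp((290,203)),.036)[0].round(3),"dish",ray(c,cp((43,190)),.015)[0].round(3),"tape",ray(c,(233.5,121),.02)[0].round(3))
for n,ps in dict(red=[(287.4,143.8),(293.8,144.4),(284.5,171),(290.7,171.9)],yel=[(314.9,144.8),(321.4,144.9),(314.8,172.5),(321.2,172.8)]).items():
    P=ray(c,ps,.09)[:,:2]; d=(P[0]+P[1]-P[2]-P[3])/2; print(n,"seat",P.mean(0).round(4),"yaw",np.degrees(np.arctan2(d[1],d[0])).round(1),np.linalg.norm(d).round(3))
for n,a,b in(("red",(.5331,-.2747),(.5114,-.417)),("yel",(.4294,-.2554),(.4476,-.3975))):
    a=np.array(a);b=np.array(b);print(n,(a+b)/2,"yaw",np.degrees(np.arctan2(*(a-b)[::-1])),np.linalg.norm(a-b))
# jaw white plate mask: yellow base plate center
print("yelplate",ray(c,(318.5,161.6),.03)[0],"redplate",ray(c,(290.6,160.4),.03)[0])
s=manip.read_state();print(R.from_quat(s["orientation"]).as_matrix().round(3))
E
```

```text
pin [0.453 0.283 0.06 ]
corner [0.558 0.475 0.036]
corner [0.638 0.399 0.036]
corner [0.474 0.22  0.036]
corner [0.391 0.298 0.036]
heading deg 47.1529377792872 0.2431623872133267
stop [0.548 0.208 0.036] dish [0.558 0.546 0.015] tape [0.752 0.294 0.02 ]
red seat [0.6203 0.0946] yaw -4.3 0.089
yel seat [0.6197 0.0012] yaw 1.4 0.09
red [ 0.52225 -0.34585] yaw 81.32949366388702 0.14394505896348092
yel [ 0.4385  -0.32645] yaw 97.29863939174028 0.14326077620898192
yelplate [0.61939885 0.00089043 0.03      ] redplate [0.6208713  0.09450326 0.03      ]
[[-0.93   0.368 -0.   ]
 [ 0.368  0.93  -0.   ]
 [-0.    -0.    -1.   ]]
```

Call:
drive_tool --targets '[{"dp": [0,0,0],"delta_rot": [0,0,-7.2],"claw": -1},{"dp": [0,0,0],"delta_rot": [0,0,-7.2],"claw": -1},{"dp": [0,0,0],"delta_rot": [0,0,-7.2],"claw": -1},{"dp": [-0.047,-0.004,0],"claw": -1},{"dp": [-0.047,-0.004,0],"claw": -1},{"dp": [-0.047,-0.004,0],"claw": -1},{"dp": [-0.047,-0.004,0],"claw": -1},{"dp": [-0.047,-0.004,0],"claw": -1},{"dp": [-0.047,-0.004,0],"claw": -1},{"dp": [0,0,0],"claw": -1}]' --newtons 60

```text
$.targets[3]: bad value
```

Call:
drive_tool --targets '[{"dp": [0,0,0],"delta_rot": [0,0,-7.2],"claw": -1},{"dp": [0,0,0],"delta_rot": [0,0,-7.2],"claw": -1},{"dp": [0,0,0],"delta_rot": [0,0,-7.2],"claw": -1},{"dp": [-0.047,-0.004,0],"delta_rot": [0,0,0],"claw": -1},{"dp": [-0.047,-0.004,0],"delta_rot": [0,0,0],"claw": -1},{"dp": [-0.047,-0.004,0],"delta_rot": [0,0,0],"claw": -1},{"dp": [-0.047,-0.004,0],"delta_rot": [0,0,0],"claw": -1},{"dp": [-0.047,-0.004,0],"delta_rot": [0,0,0],"claw": -1},{"dp": [-0.047,-0.004,0],"delta_rot": [0,0,0],"claw": -1},{"dp": [0,0,0],"delta_rot": [0,0,0],"claw": -1}]' --newtons 60

```text
time_s: 1.4
position: [0.481, 0.463, 0.2298]
orientation: [0.003, 1.0, -0.0, 0.001]
wrist_force: [-1.3, 0.1, 0.4]
finger_gap: 0.0003
grip_force: 0.0
```

Call:
drive_tool --targets '[{"dp": [0,0,0.045],"delta_rot": [0,0,0],"claw": -1},{"dp": [0,0,0.045],"delta_rot": [0,0,0],"claw": -1},{"dp": [0,0,0.045],"delta_rot": [0,0,0],"claw": -1},{"dp": [0,0,0.045],"delta_rot": [0,0,0],"claw": -1},{"dp": [0,0,0.03],"delta_rot": [0,0,0],"claw": -1},{"dp": [-0.017,-0.017,0],"delta_rot": [0,0,0],"claw": -1},{"dp": [-0.016,-0.007,0],"delta_rot": [0,0,0],"claw": -1},{"dp": [-0.017,-0.006,0],"delta_rot": [0,0,0],"claw": -1},{"dp": [-0.013,-0.008,0],"delta_rot": [0,0,0],"claw": -1},{"dp": [-0.012,-0.008,0],"delta_rot": [0,0,0],"claw": -1}]'

```text
time_s: 2.4
position: [0.5521, 0.4185, 0.0225]
orientation: [-0.0, 1.0, 0.001, 0.001]
wrist_force: [-1.7, 1.5, 0.7]
finger_gap: 0.0
grip_force: 1.0
```

Call:
drive_tool --targets '[{"dp": [-0.011,-0.01,0],"delta_rot": [0,0,0],"claw": -1},{"dp": [-0.011,-0.01,0],"delta_rot": [0,0,0],"claw": -1},{"dp": [-0.012,-0.016,0],"delta_rot": [0,0,0],"claw": -1},{"dp": [-0.006,-0.01,0],"delta_rot": [0,0,0],"claw": -1},{"dp": [-0.006,-0.01,0],"delta_rot": [0,0,0],"claw": -1},{"dp": [0,0,0],"delta_rot": [0,0,0],"claw": -1}]'

```text
time_s: 3.0
position: [0.5974, 0.3599, 0.0213]
orientation: [0.001, 1.0, -0.001, 0.0]
wrist_force: [-0.2, -0.0, 0.6]
finger_gap: 0.0001
grip_force: 0.0
```

```bash
python3 - <<'E'
from h import *
im,c=cam("top")
cv2.imwrite("pics/c2.png",cv2.resize(im[100:260,140:300],None,fx=3,fy=3,interpolation=cv2.INTER_CUBIC))
print(manip.read_state()["wrist_force"])
E
```

```text
[-0.25264417 -0.37344989 -0.53547824]
```

View pics/c2.png

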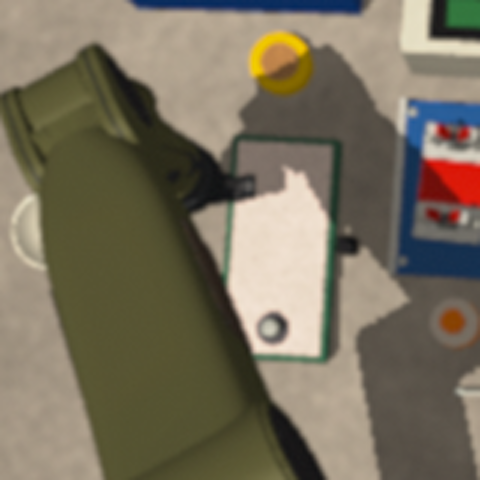

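The shelf is now at heading ≈ -3° and its right edge (340,245 in the crop) is almost touching the stop. I'll push the last few mm until the force rises.

Call:
drive_tool --targets '[{"dp": [0,-0.006,0],"delta_rot": [0,0,0],"claw": -1},{"dp": [0,-0.006,0],"delta_rot": [0,0,0],"claw": -1},{"dp": [0,0,0],"delta_rot": [0,0,0],"claw": -1}]'

```text
time_s: 3.35
position: [0.597, 0.355, 0.0218]
orientation: [-0.001, 1.0, 0.005, 0.001]
wrist_force: [0.7, 12.0, -4.7]
finger_gap: 0.0002
grip_force: 5.5
```

Call:
drive_tool --targets '[{"dp": [0,0.02,0],"delta_rot": [0,0,0],"claw": -1},{"dp": [0,0.02,0],"delta_rot": [0,0,0],"claw": -1},{"dp": [0,0,-0.048],"delta_rot": [0,0,0],"claw": 0},{"dp": [0,0,-0.048],"delta_rot": [0,0,0],"claw": 1},{"dp": [0,0,-0.048],"delta_rot": [0,0,0],"claw": 1},{"dp": [0,0,-0.048],"delta_rot": [0,0,0],"claw": 1},{"dp": [0.02,-0.045,0],"delta_rot": [0,0,0],"claw": 1},{"dp": [0.02,-0.045,0],"delta_rot": [0,0,0],"claw": 1},{"dp": [0.02,-0.045,0],"delta_rot": [0,0,0],"claw": 1},{"dp": [0.02,-0.045,0],"delta_rot": [0,0,0],"claw": 1}]'

```text
time_s: 4.35
position: [0.5147, 0.2085, 0.2133]
orientation: [-0.001, 1.0, -0.001, 0.0]
wrist_force: [0.2, -0.1, 0.3]
finger_gap: 0.0856
grip_force: 0.0
```

Call:
drive_tool --targets '[{"dp": [0.02,-0.045,0],"delta_rot": [0,0,0],"claw": 1},{"dp": [0.02,-0.045,0],"delta_rot": [0,0,0],"claw": 1},{"dp": [0.015,-0.037,0],"delta_rot": [0,0,0],"claw": 1},{"dp": [0,0,0],"delta_rot": [0,0,0],"claw": 1},{"dp": [0,0,0],"delta_rot": [0,0,0],"claw": 1}]'

```text
time_s: 4.85
position: [0.4609, 0.0827, 0.2136]
orientation: [0.001, 1.0, 0.0, 0.0]
wrist_force: [1.3, 0.5, -0.1]
finger_gap: 0.0852
grip_force: 0.0
```

```bash
cat >> h.py <<'E'
def blobs(im,c,lo,hi,z,amin=30):
    hsv=cv2.cvtColor(im,cv2.COLOR_BGR2HSV); m=cv2.inRange(hsv,lo,hi)
    n,l,st,ce=cv2.connectedComponentsWithStats(m); o=[]
    for i in range(1,n):
        if st[i,4]>=amin: o.append((st[i].tolist(),ce[i].round(1).tolist(),ray(c,ce[i],z)[0].round(4).tolist()))
    return o
E
python3 - <<'E'
from h import *
im,c=cam("wrist"); cv2.imwrite("pics/w1.png",im)
for b in blobs(im,c,(5,150,120),(20,255,255),.11): print(b)
s=manip.read_state();print(s["position"],s["orientation"])
im,c=cam("top")
P=[(.003,.003)]
hsv=cv2.cvtColor(im,cv2.COLOR_BGR2HSV);m=cv2.inRange(hsv,(45,80,30),(95,255,255))[140:235,205:260]
ys,xs=np.nonzero(m);pts=np.c_[xs+205,ys+140].astype(np.float32);print(len(pts))
W=ray(c,pts,.036)[:,:2].astype(np.float32);r=cv2.minAreaRect(W);print("shelf",r)
print("bottles",blobs(im,c,(8,150,130),(20,255,255),.11)[2:])
E
```

```text
([299, 158, 43, 17, 154], [319.2, 163.2], [0.4275, 0.0847, 0.11])
([306, 184, 30, 31, 731], [320.6, 199.3], [0.459, 0.0859, 0.11])
[0.46154042 0.08344104 0.21357529] [-2.38339194e-05  9.99999846e-01  1.70406192e-04  5.28367476e-04]
31
shelf ((0.6195971965789795, 0.21961402893066406), (0.004718618467450142, 0.07767485827207565), 88.93091583251953)
bottles [([183, 242, 17, 16, 164], [191.0, 249.6], [0.3186, 0.3904, 0.11])]
```

View pics/w1.png

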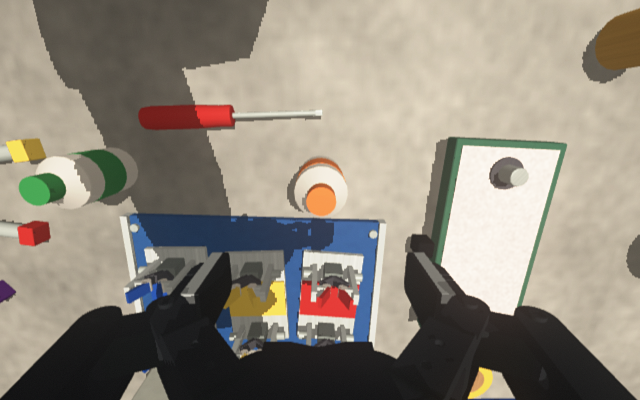

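The wrist view shows the orange cap at (321,199), the shelf with its pin at (518,178), the red and yellow clamps below, and the green bottle at left.

```bash
python3 - <<'E'
from h import *
im,c=cam("wrist")
a,b=ray(c,[(463,139),(566,144)],.036); print(a,b,np.linalg.norm(a-b)); p=ray(c,(518,177),.06)[0]; print("pin",p)
d=(b-a)[:2]; h=np.array([d[1],-d[0]])/np.linalg.norm(d); print("heading",np.degrees(np.arctan2(h[1],h[0])),"shelf_top from pin",p[:2]+.12*h,"from end",(a+b)[:2]/2+.155*h)
E
```

```text
[0.41455392 0.23919978 0.036     ] [0.41982405 0.34999067 0.036     ] 0.11091616695013541
pin [0.45070324 0.28908328 0.06      ]
heading -2.7234045211456017 shelf_top from pin [0.57056771 0.28338154] from end [0.57201392 0.28723048]
```

Call:
drive_tool --targets '[{"dp": [0.001,0.002,0.04],"delta_rot": [0,0,0],"claw": 1},{"dp": [0,0,0.04],"delta_rot": [0,0,0],"claw": 1},{"dp": [0,0,0.03],"delta_rot": [0,0,0],"claw": 1},{"dp": [0,0,0.03],"delta_rot": [0,0,0],"claw": 1},{"dp": [0,0,0.025],"delta_rot": [0,0,0],"claw": 1},{"dp": [0,0,0],"delta_rot": [0,0,0],"claw": 0.3},{"dp": [0,0,0],"delta_rot": [0,0,0],"claw": 0},{"dp": [0,0,0],"delta_rot": [0,0,0],"claw": -0.2},{"dp": [0,0,0],"delta_rot": [0,0,0],"claw": -0.2},{"dp": [0,0,0],"delta_rot": [0,0,0],"claw": -0.2}]' --newtons 30

```text
time_s: 6.0
position: [0.461, 0.0855, 0.0492]
orientation: [-0.0, 1.0, 0.0, 0.001]
wrist_force: [1.3, 0.8, -0.8]
finger_gap: 0.0511
grip_force: 31.8
```

Call:
drive_tool --targets '[{"dp": [0,0,-0.02],"delta_rot": [0,0,0],"claw": -0.2},{"dp": [0,0,-0.04],"delta_rot": [0,0,0],"claw": -0.2},{"dp": [0,0,-0.04],"delta_rot": [0,0,0],"claw": -0.2},{"dp": [-0.012,0.016,-0.01],"delta_rot": [0,0,0],"claw": -0.2},{"dp": [-0.025,0.032,0],"delta_rot": [0,0,0],"claw": -0.2},{"dp": [-0.03,0.038,0],"delta_rot": [0,0,0],"claw": -0.2},{"dp": [-0.03,0.04,0],"delta_rot": [0,0,0],"claw": -0.2},{"dp": [-0.025,0.032,0],"delta_rot": [0,0,0],"claw": -0.2},{"dp": [-0.018,0.022,0],"delta_rot": [0,0,0],"claw": -0.2},{"dp": [-0.012,0.015,0],"delta_rot": [0,0,0],"claw": -0.2}]'

```text
time_s: 7.0
position: [0.6134, 0.2823, 0.158]
orientation: [-0.001, 1.0, 0.0, 0.0]
wrist_force: [-0.6, 0.6, -3.5]
finger_gap: 0.0514
grip_force: 32.7
```

Call:
drive_tool --targets '[{"dp": [0,0,0],"delta_rot": [0,0,0],"claw": -0.2},{"dp": [0,0,0.025],"delta_rot": [0,0,0],"claw": -0.2},{"dp": [0,0,0.025],"delta_rot": [0,0,0],"claw": -0.2},{"dp": [0,0,0.01],"delta_rot": [0,0,0],"claw": -0.2},{"dp": [0,0,0.006],"delta_rot": [0,0,0],"claw": -0.2},{"dp": [0,0,0.006],"delta_rot": [0,0,0],"claw": -0.2},{"dp": [0,0,0.002],"delta_rot": [0,0,0],"claw": -0.2},{"dp": [0,0,0],"delta_rot": [0,0,0],"claw": -0.2}]'

```text
time_s: 7.8
position: [0.6128, 0.2804, 0.0854]
orientation: [0.0, 1.0, 0.0, 0.001]
wrist_force: [0.2, 0.6, -3.9]
finger_gap: 0.0511
grip_force: 32.6
```

Call:
drive_tool --targets '[{"dp": [0,0,0.002],"delta_rot": [0,0,0],"claw": -0.2},{"dp": [0,0,0],"delta_rot": [0,0,0],"claw": 0.3},{"dp": [0,0,0],"delta_rot": [0,0,0],"claw": 0.5},{"dp": [0,0,0],"delta_rot": [0,0,0],"claw": 0.9},{"dp": [0,0,0],"delta_rot": [0,0,0],"claw": 0.9},{"dp": [0,0,-0.03],"delta_rot": [0,0,0],"claw": 0.9},{"dp": [0,0,-0.05],"delta_rot": [0,0,0],"claw": 0.9},{"dp": [0,0,-0.045],"delta_rot": [0,0,0],"claw": 0.9},{"dp": [0.016,-0.044,0],"delta_rot": [0,0,0],"claw": 0.9},{"dp": [0.016,-0.044,0],"delta_rot": [0,0,0],"claw": 0.9}]'

```text
time_s: 8.8
position: [0.5822, 0.1929, 0.2097]
orientation: [-0.001, 1.0, 0.001, 0.003]
wrist_force: [0.0, -0.4, -1.1]
finger_gap: 0.0809
grip_force: 0.0
```

Call:
drive_tool --targets '[{"dp": [0.016,-0.044,0],"delta_rot": [0,0,0],"claw": 1},{"dp": [0.016,-0.044,0],"delta_rot": [0,0,0],"claw": 1},{"dp": [0.016,-0.044,0],"delta_rot": [0,0,0],"claw": 1},{"dp": [0.016,-0.044,0],"delta_rot": [0,0,0],"claw": 1},{"dp": [0.016,-0.044,0],"delta_rot": [0,0,0],"claw": 1},{"dp": [0.016,-0.044,0],"delta_rot": [0,0,0],"claw": 1},{"dp": [0.016,-0.044,0],"delta_rot": [0,0,0],"claw": 1},{"dp": [0.016,-0.044,0],"delta_rot": [0,0,0],"claw": 1},{"dp": [0,0,0],"delta_rot": [0,0,0],"claw": 1},{"dp": [0,0,0],"delta_rot": [0,0,0],"claw": 1}]'

```text
time_s: 9.8
position: [0.452, -0.1607, 0.2074]
orientation: [0.001, 1.0, 0.0, 0.0]
wrist_force: [-0.4, -0.1, 0.3]
finger_gap: 0.0856
grip_force: 0.0
```

```bash
python3 - <<'E'
from h import *
im,c=cam("wrist"); cv2.imwrite("pics/w2.png",im)
for b in blobs(im,c,(45,100,50),(85,255,255),.11): print("green",b)
for b in blobs(im,c,(0,150,90),(6,255,255),.018): print("red",b)
for b in blobs(im,c,(22,150,100),(33,255,255),.018): print("yel",b)
s=manip.read_state();print(s["position"],s["orientation"])
E
```

```text
green ([296, 159, 43, 14, 135], [317.7, 163.1], [0.4176, -0.1598, 0.11])
green ([303, 185, 29, 32, 749], [317.0, 200.5], [0.4494, -0.1605, 0.11])
red ([361, 113, 95, 25, 2080], [407.1, 124.5], [0.3905, -0.0623, 0.018])
red ([97, 214, 27, 25, 411], [107.5, 225.5], [0.5065, -0.4127, 0.018])
red ([218, 229, 20, 26, 397], [227.3, 241.0], [0.5273, -0.2705, 0.018])
red ([492, 289, 42, 27, 657], [509.2, 301.0], [0.6137, 0.0891, 0.018])
red ([551, 297, 42, 24, 494], [570.4, 308.7], [0.6258, 0.1716, 0.018])
yel ([225, 147, 23, 24, 411], [235.9, 158.4], [0.4266, -0.2517, 0.018])
yel ([111, 163, 16, 15, 50], [117.9, 166.7], [0.4354, -0.3861, 0.018])
yel ([607, 357, 33, 32, 436], [625.8, 366.9], [0.722, 0.2726, 0.018])
yel ([475, 374, 8, 13, 65], [478.3, 380.0], [0.7444, 0.0685, 0.018])
[ 0.45235986 -0.15972071  0.20733022] [3.35413688e-04 9.99999889e-01 2.87479546e-04 1.62515025e-04]
```

View pics/w2.png

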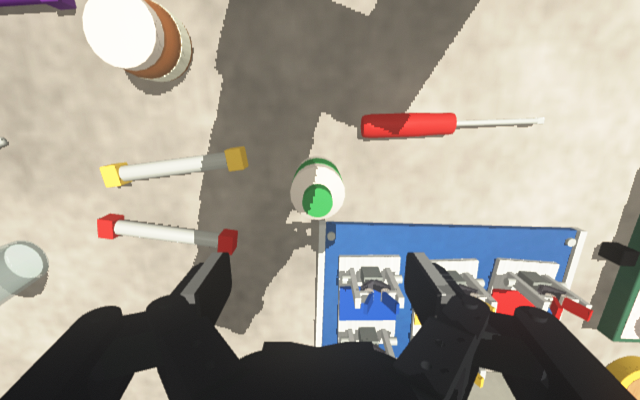

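Green cap at (317,200), the yellow bar's blocks at (111,175)/(236,158) and the red bar's at (109,226)/(228,241); the fingers have room.

Call:
drive_tool --targets '[{"dp": [0.001,-0.001,0.04],"delta_rot": [0,0,0],"claw": 1},{"dp": [0,0,0.04],"delta_rot": [0,0,0],"claw": 1},{"dp": [0,0,0.03],"delta_rot": [0,0,0],"claw": 1},{"dp": [0,0,0.03],"delta_rot": [0,0,0],"claw": 1},{"dp": [0,0,0.018],"delta_rot": [0,0,0],"claw": 1},{"dp": [0,0,0],"delta_rot": [0,0,0],"claw": 0.3},{"dp": [0,0,0],"delta_rot": [0,0,0],"claw": 0},{"dp": [0,0,0],"delta_rot": [0,0,0],"claw": -0.2},{"dp": [0,0,0],"delta_rot": [0,0,0],"claw": -0.2},{"dp": [0,0,0],"delta_rot": [0,0,0],"claw": -0.2}]'

```text
time_s: 10.85
position: [0.4524, -0.1607, 0.0503]
orientation: [-0.0, 1.0, 0.0, 0.001]
wrist_force: [0.9, 1.0, 2.1]
finger_gap: 0.0514
grip_force: 32.1
```

Call:
drive_tool --targets '[{"dp": [0,0,-0.02],"delta_rot": [0,0,0],"claw": -0.2},{"dp": [0,0,-0.04],"delta_rot": [0,0,0],"claw": -0.2},{"dp": [0,0,-0.04],"delta_rot": [0,0,0],"claw": -0.2},{"dp": [-0.002,0.015,-0.01],"delta_rot": [0,0,0],"claw": -0.2},{"dp": [-0.005,0.03,0],"delta_rot": [0,0,0],"claw": -0.2},{"dp": [-0.007,0.04,0],"delta_rot": [0,0,0],"claw": -0.2},{"dp": [-0.007,0.045,0],"delta_rot": [0,0,0],"claw": -0.2},{"dp": [-0.008,0.045,0],"delta_rot": [0,0,0],"claw": -0.2},{"dp": [-0.008,0.045,0],"delta_rot": [0,0,0],"claw": -0.2},{"dp": [-0.008,0.045,0],"delta_rot": [0,0,0],"claw": -0.2}]'

```text
time_s: 11.85
position: [0.4959, 0.1058, 0.1595]
orientation: [0.0, 1.0, -0.0, 0.0]
wrist_force: [1.7, -0.8, -2.8]
finger_gap: 0.0511
grip_force: 32.9
```

Call:
drive_tool --targets '[{"dp": [-0.008,0.045,0],"delta_rot": [0,0,0],"claw": -0.2},{"dp": [-0.008,0.045,0],"delta_rot": [0,0,0],"claw": -0.2},{"dp": [-0.007,0.04,0],"delta_rot": [0,0,0],"claw": -0.2},{"dp": [-0.005,0.03,0],"delta_rot": [0,0,0],"claw": -0.2},{"dp": [-0.004,0.02,0],"delta_rot": [0,0,0],"claw": -0.2},{"dp": [0,0,0],"delta_rot": [0,0,0],"claw": -0.2},{"dp": [0,0,0],"delta_rot": [0,0,0],"claw": -0.2}]'

```text
time_s: 12.55
position: [0.5277, 0.2839, 0.1589]
orientation: [-0.0, 1.0, -0.001, -0.001]
wrist_force: [-0.5, -0.5, -1.6]
finger_gap: 0.0509
grip_force: 33.0
```

Call:
drive_tool --targets '[{"dp": [0,0,0.03],"delta_rot": [0,0,0],"claw": -0.2},{"dp": [0,0,0.02],"delta_rot": [0,0,0],"claw": -0.2},{"dp": [0,0,0.01],"delta_rot": [0,0,0],"claw": -0.2},{"dp": [0,0,0.007],"delta_rot": [0,0,0],"claw": -0.2},{"dp": [0,0,0.006],"delta_rot": [0,0,0],"claw": -0.2},{"dp": [0,0,0.001],"delta_rot": [0,0,0],"claw": -0.2},{"dp": [0,0,0],"delta_rot": [0,0,0],"claw": 0.3},{"dp": [0,0,0],"delta_rot": [0,0,0],"claw": 0.5},{"dp": [0,0,0],"delta_rot": [0,0,0],"claw": 0.9},{"dp": [0,0,0],"delta_rot": [0,0,0],"claw": 0.9}]'

```text
time_s: 13.55
position: [0.5286, 0.2846, 0.0858]
orientation: [-0.0, 1.0, 0.0, 0.0]
wrist_force: [-0.7, 0.1, -0.0]
finger_gap: 0.0816
grip_force: 0.0
```

Call:
drive_tool --targets '[{"dp": [0,0,-0.03],"delta_rot": [0,0,0],"claw": 0.9},{"dp": [0,0,-0.05],"delta_rot": [0,0,0],"claw": 0.9},{"dp": [0,0,-0.05],"delta_rot": [0,0,0],"claw": 0.9},{"dp": [0,-0.04,-0.045],"delta_rot": [0,0,0],"claw": 1},{"dp": [-0.005,-0.04,-0.04],"delta_rot": [0,0,0],"claw": 1},{"dp": [-0.005,-0.04,0],"delta_rot": [0,0,0],"claw": 1},{"dp": [-0.01,-0.04,0],"delta_rot": [0,0,0],"claw": 1},{"dp": [-0.01,-0.04,0],"delta_rot": [0,0,0],"claw": 1},{"dp": [0,-0.04,0],"delta_rot": [0,0,0],"claw": 1},{"dp": [0,0,0],"delta_rot": [0,0,0],"claw": 1}]'

```text
time_s: 14.55
position: [0.5577, 0.0515, 0.2881]
orientation: [0.003, 1.0, -0.001, 0.0]
wrist_force: [-0.6, 0.1, -0.2]
finger_gap: 0.0854
grip_force: 0.0
```

```bash
python3 - <<'E'
from h import *
im,c=cam("wrist"); cv2.imwrite("pics/w3.png",cv2.resize(im[60:320,120:520],(800,520),interpolation=cv2.INTER_CUBIC))
s=manip.read_state();print(s["position"],s["orientation"])
E
```

```text
[0.55769024 0.05370186 0.28809224] [1.89878477e-03 9.99998192e-01 2.50983950e-05 1.00779654e-04]
```

View pics/w3.png

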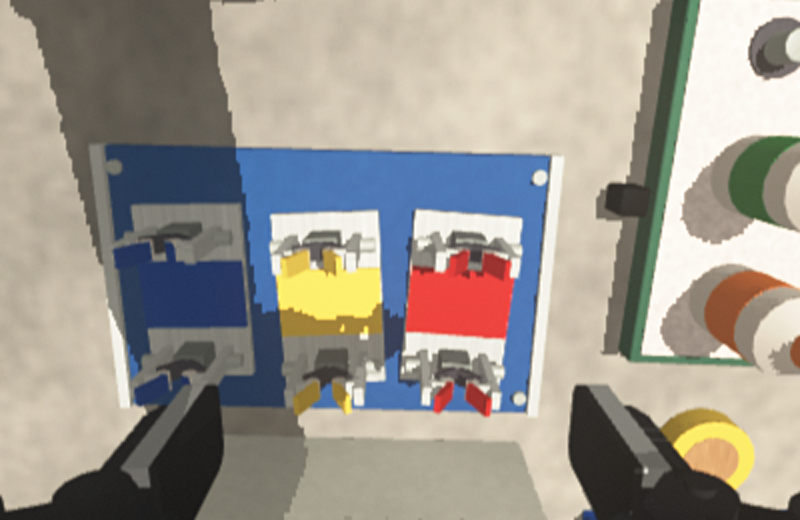

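Red clamp base corners in the crop are about (415,210),(522,217),(508,382),(400,378); yellow's are (270,213),(380,210),(385,380),(285,375). Both bottles stand on the shelf.

```bash
python3 - <<'E'
from h import *
im,c=cam("wrist")
hsv=cv2.cvtColor(im,cv2.COLOR_BGR2HSV)
F=lambda p:(120+p[0]/2,60+p[1]/2)
B=dict(red=[(415,210),(522,217),(508,382),(400,378)],yel=[(270,213),(380,210),(385,380),(285,375)])
L=dict(red=[(474,252),(460,400)],yel=[(317,255),(325,395)])  # gap middle between flared lead-ins, top edges
for n in B:
    P=ray(c,[F(p) for p in B[n]],.028)[:,:2]; d=(P[2]+P[3]-P[0]-P[1])/2
    print(n,P.mean(0).round(4),"yaw",np.degrees(np.arctan2(d[1],d[0])).round(1),np.linalg.norm(d).round(3),np.linalg.norm(P[1]-P[0]).round(3))
    P=ray(c,[F(p) for p in L[n]],.085)[:,:2];d=P[1]-P[0];print("  lead",P.mean(0).round(4),"yaw",np.degrees(np.arctan2(d[1],d[0])).round(1))
# coloured blobs
for n,lo,hi in(("red",(0,150,60),(6,255,255)),("yel",(22,150,60),(33,255,255))):
    m=cv2.inRange(hsv,lo,hi); m[:,:150]=0;m[:,410:]=0
    k,l,st,ce=cv2.connectedComponentsWithStats(m)
    for i in range(1,k):
        if st[i,4]>25:
            pts=np.argwhere(l==i)[:,::-1].astype(np.float32); print(n,st[i].tolist(),ce[i].round(1),ray(c,ce[i],.028)[0].round(4), ray(c,ce[i],.08)[0].round(4))
E
```

```text
red [0.6171 0.1012] yaw -3.2 0.126 0.074
  lead [0.6172 0.0987] yaw -3.4
yel [0.615  0.0075] yaw 1.2 0.125 0.076
  lead [0.6159 0.0078] yaw 0.7
red [183, 25, 83, 24, 1764] [223.9  36.4] [ 0.3935 -0.0591  0.028 ] [ 0.4053 -0.0444  0.08  ]
red [321, 186, 53, 43, 1773] [348.3 209. ] [0.6154 0.0979 0.028 ] [0.5986 0.0924 0.08  ]
red [335, 252, 9, 14, 72] [339.1 258.3] [0.6935 0.086  0.028 ] [0.6666 0.0819 0.08  ]
red [351, 252, 13, 16, 109] [357.  259.6] [0.6958 0.1131 0.028 ] [0.6686 0.1055 0.08  ]
red [235, 345, 19, 15, 186] [242.8 351. ] [ 0.8643 -0.0724  0.028 ] [ 0.8153 -0.056   0.08  ]
yel [257, 186, 16, 16, 147] [264.8 192.7] [ 0.5906 -0.0203  0.028 ] [ 0.577  -0.0106  0.08  ]
yel [280, 187, 8, 12, 43] [283.7 191.9] [0.5896 0.0064 0.028 ] [0.5761 0.0127 0.08  ]
yel [258, 208, 46, 12, 57] [277.5 215.9] [ 0.6253 -0.004   0.028 ] [0.6072 0.0036 0.08  ]
yel [265, 257, 8, 10, 30] [267.1 261.3] [ 0.6979 -0.0228  0.028 ] [ 0.6704 -0.0128  0.08  ]
```

Call:
drive_tool --targets '[{"dp": [-0.021,0.022,0.04],"delta_rot": [0,0,0],"claw": 1},{"dp": [-0.02,0.022,0.04],"delta_rot": [0,0,0],"claw": 1},{"dp": [0,0,0],"delta_rot": [0,0,0],"claw": 1},{"dp": [0,0,0],"delta_rot": [0,0,0],"claw": 1},{"dp": [0,0,0],"delta_rot": [0,0,0],"claw": 1}]'

```text
time_s: 15.15
position: [0.5987, 0.1003, 0.2095]
orientation: [-0.001, 1.0, 0.0, 0.001]
wrist_force: [0.2, -0.2, 0.2]
finger_gap: 0.0856
grip_force: 0.0
```

```bash
python3 - <<'E'
from h import *
im,c=cam("wrist"); np.savez("wr.npz",im=im,**c); cv2.imwrite("pics/w4.png",im)
s=manip.read_state();print(s["position"],s["orientation"])
E
```

```text
[0.5989537  0.10003567 0.21003953] [-3.60484659e-04  9.99999026e-01  1.81765166e-04  1.33608520e-03]
```

Call:
drive_tool --targets '[{"dp": [0,-0.03,0],"delta_rot": [0,0,0],"claw": 1},{"dp": [0,-0.04,0],"delta_rot": [0,0,0],"claw": 1},{"dp": [0,-0.022,0],"delta_rot": [0,0,0],"claw": 1},{"dp": [0,0,0],"delta_rot": [0,0,0],"claw": 1},{"dp": [0,0,0],"delta_rot": [0,0,0],"claw": 1},{"dp": [0,0,0],"delta_rot": [0,0,0],"claw": 1}]'

```text
time_s: 15.8
position: [0.5988, 0.0082, 0.2092]
orientation: [-0.0, 1.0, 0.0, 0.001]
wrist_force: [-0.4, 0.7, 0.9]
finger_gap: 0.085
grip_force: 0.0
```

```bash
python3 - <<'E'
from h import *
im,c=cam("wrist"); np.savez("wy.npz",im=im,**c)
s=manip.read_state();print(s["position"],s["orientation"])
a=np.load("wr.npz")["im"][120:400,220:420]; b=im[120:400,220:420]
cv2.imwrite("pics/w45.png",cv2.resize(np.hstack([a,b]),(800,560),interpolation=cv2.INTER_CUBIC))
E
```

```text
[0.59872305 0.00847607 0.20884691] [-5.32845851e-04  9.99999665e-01  1.90601617e-04  5.90762055e-04]
```

View pics/w45.png

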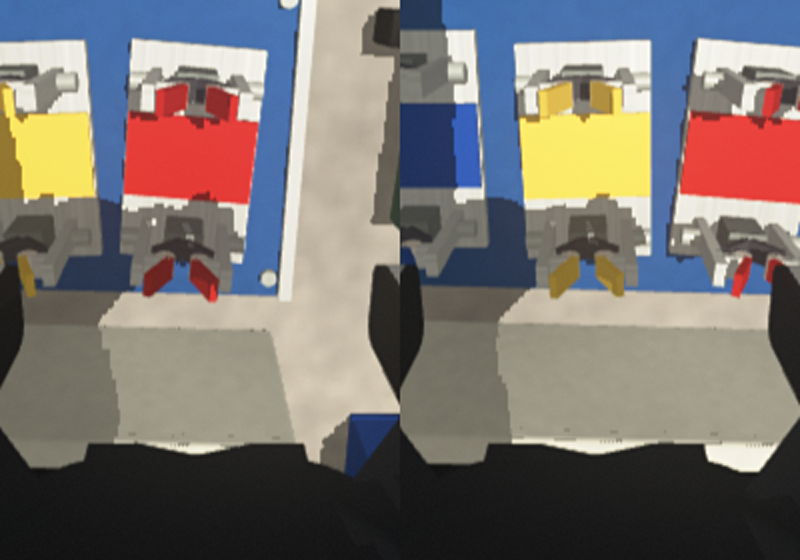

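```bash
python3 - <<'E'
from h import *
def go(fn,o,plate,base,up,lo,blk):
    c=dict(np.load(fn)); F=lambda p:(220+(p[0]-o)/2-.25,120+p[1]/2-.25)
    P=ray(c,[F(p) for p in plate],.028)[:,:2]; d=P[1]-P[0]+P[2]-P[3]
    print(fn,"plate",P.mean(0).round(4),"yaw",(np.degrees(np.arctan2(d[1],d[0]))-90).round(1),np.linalg.norm(d/2).round(4))
    U=ray(c,F(up),.093)[0][:2];L=ray(c,F(lo),.093)[0][:2];e=L-U
    print("   lead tops",U.round(4),L.round(4),((U+L)/2).round(4),"yaw",np.degrees(np.arctan2(e[1],e[0])).round(1))
    d=np.diff(ray(c,[F(p) for p in base],.028)[:,:2],axis=0)[0]; print("   base side yaw",np.degrees(np.arctan2(d[1],d[0])).round(1),np.linalg.norm(d).round(4))
go("wr.npz",0,[(128,115),(259,124),(249,203),(123,194)],[(267,49),(239,262)],(195,120),(180,298),0)
go("wy.npz",400,[(519,119),(650,113),(651,195),(524,199)],[(651,39),(651,255)],(581,112),(586,294),0)
E
```

```text
wr.npz plate [0.6198 0.0976] yaw -4.2 0.0736
   lead tops [0.5824 0.1007] [0.6716 0.0933] [0.627 0.097] yaw -4.7
   base side yaw -5.6 0.1271
wy.npz plate [0.6185 0.0034] yaw 2.2 0.0736
   lead tops [0.5789 0.0024] [0.6694 0.0041] [0.6242 0.0032] yaw 1.1
   base side yaw 1.5 0.1271
```

Call:
drive_tool --targets '[{"dp": [0.01,-0.044,0],"delta_rot": [0,0,0],"claw": 1},{"dp": [0.01,-0.044,0],"delta_rot": [0,0,0],"claw": 1},{"dp": [0.01,-0.044,0],"delta_rot": [0,0,0],"claw": 1},{"dp": [0.01,-0.044,0],"delta_rot": [0,0,0],"claw": 1},{"dp": [0.01,-0.044,0],"delta_rot": [0,0,0],"claw": 1},{"dp": [0.01,-0.044,0],"delta_rot": [0,0,0],"claw": 1},{"dp": [0.01,-0.044,0],"delta_rot": [0,0,0],"claw": 1},{"dp": [0.01,-0.043,0],"delta_rot": [0,0,0],"claw": 1},{"dp": [0,0,0],"delta_rot": [0,0,8.5],"claw": 1},{"dp": [0,0,0],"delta_rot": [0,0,8.5],"claw": 1}]'

```text
time_s: 16.85
position: [0.5187, -0.3442, 0.2079]
orientation: [0.151, 0.988, 0.0, 0.0]
wrist_force: [0.2, 0.0, 0.5]
finger_gap: 0.0853
grip_force: 0.0
```

Call:
drive_tool --targets '[{"dp": [0,0,0],"delta_rot": [0,0,8.5],"claw": 1},{"dp": [0,0,0],"delta_rot": [0,0,8.5],"claw": 1},{"dp": [0,0,0],"delta_rot": [0,0,8.5],"claw": 1},{"dp": [0,0,0],"delta_rot": [0,0,8.5],"claw": 1},{"dp": [0,0,0],"delta_rot": [0,0,8.5],"claw": 1},{"dp": [0,0,0],"delta_rot": [0,0,8.5],"claw": 1},{"dp": [0,0,0],"delta_rot": [0,0,8.5],"claw": 1},{"dp": [0,0,0],"delta_rot": [0,0,8.5],"claw": 1},{"dp": [0,0,0],"delta_rot": [0,0,8.5],"claw": 1},{"dp": [0,0,0],"delta_rot": [0,0,5],"claw": 1}]'

```text
time_s: 17.85
position: [0.5194, -0.3423, 0.2082]
orientation: [0.758, 0.652, 0.0, 0.0]
wrist_force: [-0.7, -0.9, -0.1]
finger_gap: 0.0854
grip_force: 0.0
```

Call:
drive_tool --targets '[{"dp": [0,0,0],"delta_rot": [0,0,0],"claw": 1},{"dp": [0,0,0],"delta_rot": [0,0,0],"claw": 1},{"dp": [0,0,0],"delta_rot": [0,0,0],"claw": 1}]'

```text
time_s: 18.15
position: [0.5189, -0.3429, 0.2081]
orientation: [0.757, 0.654, 0.0, 0.0]
wrist_force: [-0.4, -0.3, 0.2]
finger_gap: 0.0853
grip_force: 0.0
```

```bash
cat >> h.py <<'E'
def yawy(s): m=R.from_quat(s["orientation"]).as_matrix(); return np.degrees(np.arctan2(m[1,1],m[0,1]))
E
cat > bar.py <<'E'
from h import *
import sys
im,c=cam("wrist"); s=manip.read_state(); cv2.imwrite(f"pics/{sys.argv[2]}.png",im)
print(s["position"].round(4),"yaw of tool y",yawy(s).round(2))
for b in blobs(im,c,*(((0,150,60),(6,255,255)) if sys.argv[1]=="red" else ((22,150,60),(33,255,255))),.018): print(b)
E
python3 bar.py red w5
```

```text
[ 0.5188 -0.343   0.2081] yaw of tool y -8.4
([308, 107, 22, 18, 358], [318.6, 115.6], [0.5302, -0.2722, 0.018])
([309, 226, 20, 20, 287], [318.0, 237.3], [0.5087, -0.413, 0.018])
```

View pics/w5.png

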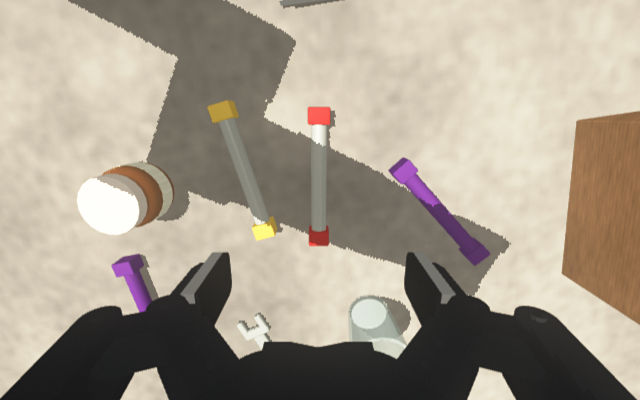

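The red bar's blocks are at (318,115) and (318,237), so the tool is lined up over it. The yellow bar is a safe distance to the left.

Call:
drive_tool --targets '[{"dp": [0,0,0.04],"delta_rot": [0,0,0],"claw": 0.2},{"dp": [0,0,0.04],"delta_rot": [0,0,0],"claw": 0.2},{"dp": [0,0,0.04],"delta_rot": [0,0,0],"claw": 0.2},{"dp": [0,0,0.04],"delta_rot": [0,0,0],"claw": 0.2},{"dp": [0,0,0.03],"delta_rot": [0,0,0],"claw": 0.2},{"dp": [0,0,0.013],"delta_rot": [0,0,0],"claw": 0.2},{"dp": [0,0,0],"delta_rot": [0,0,0],"claw": 0.2},{"dp": [0,0,0],"delta_rot": [0,0,0],"claw": 0.2}]' --newtons 70

```text
time_s: 19.0
position: [0.5196, -0.3439, 0.0063]
orientation: [0.757, 0.653, 0.0, 0.001]
wrist_force: [0.8, 0.8, 1.1]
finger_gap: 0.0513
grip_force: 0.0
```

Call:
drive_tool --targets '[{"dp": [0,0,0],"delta_rot": [0,0,0],"claw": -0.3},{"dp": [0,0,0],"delta_rot": [0,0,0],"claw": -0.6},{"dp": [0,0,0],"delta_rot": [0,0,0],"claw": -1},{"dp": [0,0,0],"delta_rot": [0,0,0],"claw": -1},{"dp": [0,0,0],"delta_rot": [0,0,0],"claw": -1},{"dp": [0,0,-0.02],"delta_rot": [0,0,0],"claw": -1},{"dp": [0,0,-0.04],"delta_rot": [0,0,0],"claw": -1},{"dp": [0,0,-0.04],"delta_rot": [0,0,0],"claw": -1},{"dp": [0,0,-0.045],"delta_rot": [0,0,0],"claw": -1},{"dp": [0,0,0],"delta_rot": [0,0,0],"claw": -1}]'

```text
time_s: 20.0
position: [0.5227, -0.346, 0.1581]
orientation: [0.757, 0.653, 0.002, 0.007]
wrist_force: [0.2, 0.3, -1.1]
finger_gap: 0.0152
grip_force: 68.6
```

```bash
python3 bar.py red w6; python3 - <<'E'
from h import *
im=cv2.imread("pics/w6.png"); cv2.imwrite("pics/w6c.png",cv2.resize(im[100:400,170:470],(600,600)))
E
```

```text
[ 0.5212 -0.3451  0.1548] yaw of tool y -8.49
([289, 93, 58, 45, 2460], [318.0, 114.7], [0.5351, -0.2753, 0.018])
```

View pics/w6c.png

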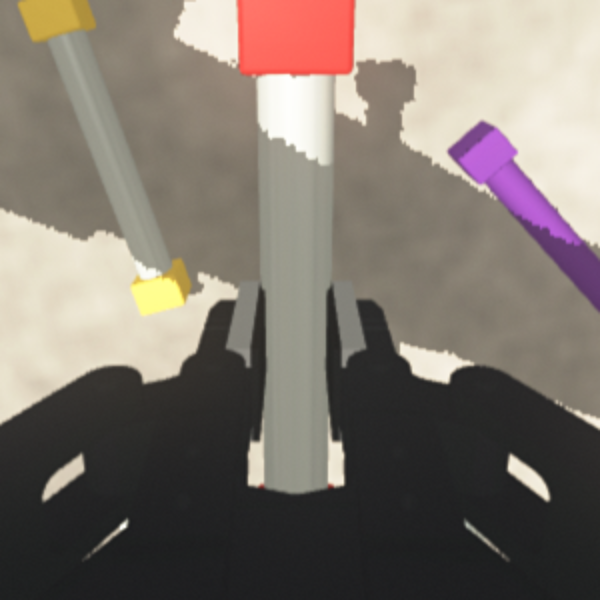

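The red bar is held squarely between the pads. I'll turn it to the clamp's heading.

Call:
drive_tool --targets '[{"dp": [0,0,0],"delta_rot": [0,0,-8.5],"claw": -1},{"dp": [0,0,0],"delta_rot": [0,0,-8.5],"claw": -1},{"dp": [0,0,0],"delta_rot": [0,0,-8.5],"claw": -1},{"dp": [0,0,0],"delta_rot": [0,0,-8.5],"claw": -1},{"dp": [0,0,0],"delta_rot": [0,0,-8.5],"claw": -1},{"dp": [0,0,0],"delta_rot": [0,0,-8.5],"claw": -1},{"dp": [0,0,0],"delta_rot": [0,0,-8.5],"claw": -1},{"dp": [0,0,0],"delta_rot": [0,0,-8.5],"claw": -1},{"dp": [0,0,0],"delta_rot": [0,0,-8.5],"claw": -1},{"dp": [0,0,0],"delta_rot": [0,0,-8.5],"claw": -1}]'

```text
time_s: 21.05
position: [0.5176, -0.3427, 0.1485]
orientation: [0.114, 0.993, 0.001, -0.001]
wrist_force: [0.0, 1.0, -0.4]
finger_gap: 0.0151
grip_force: 68.4
```

Call:
drive_tool --targets '[{"dp": [0,0,0],"delta_rot": [0,0,-8.5],"claw": -1},{"dp": [0,0,0],"delta_rot": [0,0,-0.4],"claw": -1},{"dp": [0,0,0],"delta_rot": [0,0,0],"claw": -1},{"dp": [0,0,0],"delta_rot": [0,0,0],"claw": -1}]'

```text
time_s: 21.45
position: [0.5183, -0.3431, 0.1495]
orientation: [0.041, 0.999, 0.0, -0.0]
wrist_force: [0.4, 0.9, -0.8]
finger_gap: 0.0151
grip_force: 68.4
```

```bash
cat > to.py <<'E'
from h import *
import sys
s=manip.read_state(); m=R.from_quat(s["orientation"]).as_matrix()
t=np.array(list(map(float,sys.argv[1:4]))); print(s["position"].round(4),"yaw",yawy(s).round(2),"dp",(m.T@(t-s["position"])).round(4), s["wrist_force"].round(1),"tilt",np.degrees(np.arccos(-m[2,2])).round(2))
E
python3 to.py .620 .0972 .155
```

```text
[ 0.5183 -0.3431  0.1495] yaw 85.3 dp [-0.0653  0.4471 -0.0053] [ 0.4  0.9 -0.8] tilt 0.06
```

Call:
drive_tool --targets '[{"dp": [-0.005,0.03,-0.002],"delta_rot": [0,0,0],"claw": -1},{"dp": [-0.007,0.048,-0.003],"delta_rot": [0,0,0],"claw": -1},{"dp": [-0.007,0.048,0],"delta_rot": [0,0,0],"claw": -1},{"dp": [-0.007,0.048,0],"delta_rot": [0,0,0],"claw": -1},{"dp": [-0.007,0.048,0],"delta_rot": [0,0,0],"claw": -1},{"dp": [-0.007,0.048,0],"delta_rot": [0,0,0],"claw": -1},{"dp": [-0.007,0.048,0],"delta_rot": [0,0,0],"claw": -1},{"dp": [-0.007,0.048,0],"delta_rot": [0,0,0],"claw": -1},{"dp": [-0.006,0.047,0],"delta_rot": [0,0,0],"claw": -1},{"dp": [-0.005,0.034,0],"delta_rot": [0,0,0],"claw": -1}]'

```text
time_s: 22.45
position: [0.6194, 0.1002, 0.155]
orientation: [0.04, 0.999, 0.0, 0.0]
wrist_force: [0.2, -0.5, -1.8]
finger_gap: 0.0152
grip_force: 68.6
```

Call:
drive_tool --targets '[{"dp": [0,0,0.02],"delta_rot": [0,0,0],"claw": -1},{"dp": [0,0,0.02],"delta_rot": [0,0,0],"claw": -1},{"dp": [0,0,0],"delta_rot": [0,0,0],"claw": -1},{"dp": [0,0,0],"delta_rot": [0,0,0],"claw": -1}]'

```text
time_s: 22.85
position: [0.6187, 0.0969, 0.1149]
orientation: [0.04, 0.999, -0.0, -0.001]
wrist_force: [0.3, -0.7, -0.1]
finger_gap: 0.0152
grip_force: 68.6
```

```bash
python3 to.py .620 .0972 .115; python3 bar.py red w7
```

```text
[0.6187 0.0969 0.1149] yaw 85.36 dp [-0.0013  0.0004 -0.0001] [ 0.3 -0.7 -0.1] tilt 0.07
[0.6195 0.0968 0.1157] yaw of tool y 85.35
([289, 93, 57, 44, 2470], [317.3, 114.4], [0.5462, 0.1032, 0.018])
([273, 157, 27, 78, 1668], [286.8, 200.5], [0.6137, 0.0718, 0.018])
([336, 157, 28, 79, 1756], [348.1, 200.6], [0.618, 0.1234, 0.018])
```

View pics/w7.png

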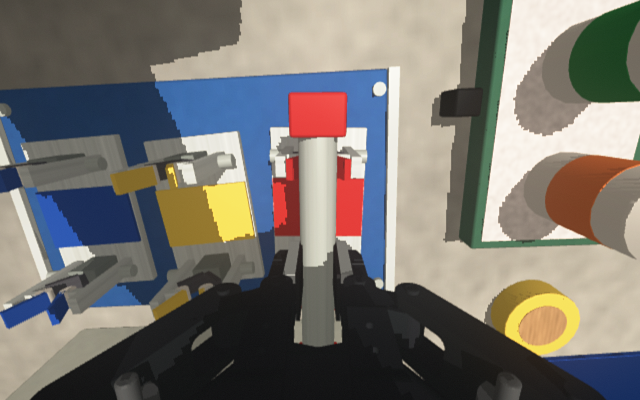

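The red bar lies centred over the red clamp: plate edges at 273/364, bar axis at 318. Now I'll press it down.

Call:
drive_tool --targets '[{"dp": [0,0,0.015],"delta_rot": [0,0,0],"claw": -1},{"dp": [0,0,0.01],"delta_rot": [0,0,0],"claw": -1},{"dp": [0,0,0.006],"delta_rot": [0,0,0],"claw": -1},{"dp": [0,0,0.006],"delta_rot": [0,0,0],"claw": -1},{"dp": [0,0,0.005],"delta_rot": [0,0,0],"claw": -1},{"dp": [0,0,0.004],"delta_rot": [0,0,0],"claw": -1},{"dp": [0,0,0],"delta_rot": [0,0,0],"claw": -1}]'

```text
time_s: 23.6
position: [0.6208, 0.097, 0.0702]
orientation: [0.04, 0.999, 0.0, 0.002]
wrist_force: [1.7, -0.1, 1.6]
finger_gap: 0.0151
grip_force: 69.2
```

Call:
drive_tool --targets '[{"dp": [0,0,0.004],"delta_rot": [0,0,0],"claw": -1},{"dp": [0,0,0.003],"delta_rot": [0,0,0],"claw": -1},{"dp": [0,0,0.003],"delta_rot": [0,0,0],"claw": -1},{"dp": [0,0,0.003],"delta_rot": [0,0,0],"claw": -1},{"dp": [0,0,0],"delta_rot": [0,0,0],"claw": -1}]'

```text
time_s: 24.1
position: [0.6187, 0.097, 0.0572]
orientation: [0.04, 0.999, 0.0, -0.0]
wrist_force: [-2.9, -0.0, 9.6]
finger_gap: 0.0149
grip_force: 69.9
```

Call:
drive_tool --targets '[{"dp": [0,0,0.002],"delta_rot": [0,0,0],"claw": -1},{"dp": [0,0,0.002],"delta_rot": [0,0,0],"claw": -1},{"dp": [0,0,0],"delta_rot": [0,0,0],"claw": -1},{"dp": [0,0,0],"delta_rot": [0,0,0],"claw": -1}]'

```text
time_s: 24.5
position: [0.6188, 0.0971, 0.0571]
orientation: [0.04, 0.999, 0.0, 0.001]
wrist_force: [-10.8, -1.2, 30.0]
finger_gap: 0.0153
grip_force: 72.3
```

```bash
python3 bar.py red w8
```

```text
[0.6188 0.0971 0.0571] yaw of tool y 85.41
([291, 93, 57, 44, 2466], [318.6, 114.4], [0.5465, 0.1042, 0.018])
([259, 172, 46, 97, 2964], [280.2, 215.0], [0.607, 0.0742, 0.018])
([332, 172, 45, 97, 2921], [354.9, 214.5], [0.6107, 0.1227, 0.018])
```

View pics/w8.png

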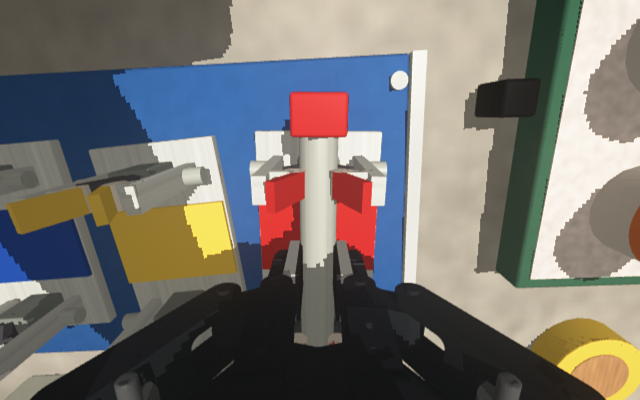

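It is bottomed (30 N with no further travel), and the red flags sit closed over the shank at (285,190) and (352,190). I'll ease off, let go and rise.

Call:
drive_tool --targets '[{"dp": [0,0,-0.003],"delta_rot": [0,0,0],"claw": -1},{"dp": [0,0,0],"delta_rot": [0,0,0],"claw": -1},{"dp": [0,0,0],"delta_rot": [0,0,0],"claw": -0.4},{"dp": [0,0,0],"delta_rot": [0,0,0],"claw": -0.2},{"dp": [0,0,0],"delta_rot": [0,0,0],"claw": -0.2},{"dp": [0,0,-0.02],"delta_rot": [0,0,0],"claw": -0.2},{"dp": [0,0,-0.04],"delta_rot": [0,0,0],"claw": -0.2},{"dp": [0,0,-0.05],"delta_rot": [0,0,0],"claw": -0.2},{"dp": [0,0,-0.045],"delta_rot": [0,0,0],"claw": 1},{"dp": [0,0,0],"delta_rot": [0,0,0],"claw": 1}]'

```text
time_s: 25.55
position: [0.6233, 0.0977, 0.2171]
orientation: [0.04, 0.999, 0.001, 0.006]
wrist_force: [0.5, -0.1, -0.1]
finger_gap: 0.0626
grip_force: 0.0
```

```bash
python3 bar.py red w9; python3 to.py .4385 -.3235 .208
python3 - <<'E'
from h import *
im,c=cam("top")
for b in blobs(im,c,(22,150,100),(33,255,255),.018,20): print(b)
E
```

```text
[0.6217 0.0975 0.2137] yaw of tool y 85.42
([304, 98, 25, 20, 474], [316.3, 107.4], [0.546, 0.1038, 0.018])
([294, 135, 16, 14, 203], [301.3, 141.2], [0.581, 0.0838, 0.018])
([323, 134, 16, 15, 205], [330.5, 141.1], [0.5837, 0.1169, 0.018])
([284, 154, 23, 42, 939], [295.3, 174.3], [0.6185, 0.073, 0.018])
([325, 154, 24, 42, 954], [336.4, 174.7], [0.6229, 0.1211, 0.018])
([296, 223, 40, 32, 672], [315.4, 239.3], [0.7033, 0.0896, 0.018])
([179, 351, 23, 25, 455], [190.4, 363.7], [0.8847, -0.1078, 0.018])
[0.6217 0.0975 0.2137] yaw 85.42 dp [ 0.1491 -0.4343  0.0038] [-0.   0.3 -0.5] tilt 0.43
([223, 111, 19, 21, 166], [231.9, 121.2], [0.7515, 0.2999, 0.018])
([308, 155, 22, 15, 307], [318.5, 161.6], [0.6213, 0.0013, 0.018])
([433, 213, 6, 8, 42], [435.7, 216.4], [0.4474, -0.3961, 0.018])
([391, 217, 6, 8, 41], [393.3, 220.7], [0.429, -0.2546, 0.018])
```

Call:
drive_tool --targets '[{"dp": [0.015,-0.0435,0],"delta_rot": [0,0,0],"claw": 1},{"dp": [0.015,-0.0435,0],"delta_rot": [0,0,0],"claw": 1},{"dp": [0.015,-0.0435,0],"delta_rot": [0,0,0],"claw": 1},{"dp": [0.015,-0.0435,0],"delta_rot": [0,0,0],"claw": 1},{"dp": [0.015,-0.0435,0],"delta_rot": [0,0,0],"claw": 1},{"dp": [0.015,-0.0435,0],"delta_rot": [0,0,0],"claw": 1},{"dp": [0.015,-0.0435,0],"delta_rot": [0,0,0],"claw": 1},{"dp": [0.015,-0.0435,0],"delta_rot": [0,0,0],"claw": 1},{"dp": [0.015,-0.0435,0],"delta_rot": [0,0,0],"claw": 1},{"dp": [0.014,-0.0425,0],"delta_rot": [0,0,0],"claw": 1}]'

```text
time_s: 26.65
position: [0.4337, -0.3244, 0.2077]
orientation: [0.04, 0.999, 0.001, -0.002]
wrist_force: [0.4, -0.2, -0.1]
finger_gap: 0.0855
grip_force: 0.0
```

Call:
drive_tool --targets '[{"dp": [0,0,0],"delta_rot": [0,0,8.5],"claw": 1},{"dp": [0,0,0],"delta_rot": [0,0,8.5],"claw": 1},{"dp": [0,0,0],"delta_rot": [0,0,8.5],"claw": 1},{"dp": [0,0,0],"delta_rot": [0,0,8.5],"claw": 1},{"dp": [0,0,0],"delta_rot": [0,0,8.5],"claw": 1},{"dp": [0,0,0],"delta_rot": [0,0,8.5],"claw": 1},{"dp": [0,0,0],"delta_rot": [0,0,8.5],"claw": 1},{"dp": [0,0,0],"delta_rot": [0,0,8.5],"claw": 1},{"dp": [0,0,0],"delta_rot": [0,0,8.5],"claw": 1},{"dp": [0,0,0],"delta_rot": [0,0,1.5],"claw": 1}]'

```text
time_s: 27.65
position: [0.4348, -0.3228, 0.2078]
orientation: [0.66, 0.751, -0.0, -0.002]
wrist_force: [-0.0, -0.3, -0.3]
finger_gap: 0.0856
grip_force: 0.0
```

Call:
drive_tool --targets '[{"dp": [0,0,0],"delta_rot": [0,0,0],"claw": 1},{"dp": [0,0,0],"delta_rot": [0,0,0],"claw": 1},{"dp": [0,0,0],"delta_rot": [0,0,0],"claw": 1}]'

```text
time_s: 27.95
position: [0.4358, -0.3235, 0.2097]
orientation: [0.659, 0.752, -0.0, -0.0]
wrist_force: [0.1, -0.5, -0.1]
finger_gap: 0.0854
grip_force: 0.0
```

```bash
python3 bar.py yel w10; python3 to.py .4385 -.3235 .006
```

```text
[ 0.4358 -0.3236  0.2099] yaw of tool y 7.46
([308, 108, 19, 17, 123], [313.0, 118.5], [0.4216, -0.2561, 0.018])
([309, 227, 19, 18, 247], [318.3, 237.1], [0.4455, -0.3939, 0.018])
[ 0.4358 -0.3236  0.2099] yaw 7.46 dp [-0.0003  0.0027  0.2039] [0.5 0.4 0.7] tilt 0.02
```

Call:
drive_tool --targets '[{"dp": [0,0,0.04],"delta_rot": [0,0,0],"claw": 0.2},{"dp": [0,0,0.04],"delta_rot": [0,0,0],"claw": 0.2},{"dp": [0,0,0.04],"delta_rot": [0,0,0],"claw": 0.2},{"dp": [0,0,0.04],"delta_rot": [0,0,0],"claw": 0.2},{"dp": [0,0,0.03],"delta_rot": [0,0,0],"claw": 0.2},{"dp": [0,0,0.014],"delta_rot": [0,0,0],"claw": 0.2},{"dp": [0,0,0],"delta_rot": [0,0,0],"claw": 0.2},{"dp": [0,0,0],"delta_rot": [0,0,0],"claw": 0.2}]'

```text
time_s: 28.8
position: [0.4362, -0.3238, 0.0064]
orientation: [0.66, 0.751, 0.0, 0.0]
wrist_force: [-0.3, -0.4, 1.0]
finger_gap: 0.0514
grip_force: 0.0
```

Call:
drive_tool --targets '[{"dp": [0,0,0],"delta_rot": [0,0,0],"claw": -0.3},{"dp": [0,0,0],"delta_rot": [0,0,0],"claw": -0.6},{"dp": [0,0,0],"delta_rot": [0,0,0],"claw": -1},{"dp": [0,0,0],"delta_rot": [0,0,0],"claw": -1},{"dp": [0,0,0],"delta_rot": [0,0,0],"claw": -1},{"dp": [0,0,-0.02],"delta_rot": [0,0,0],"claw": -1},{"dp": [0,0,-0.04],"delta_rot": [0,0,0],"claw": -1},{"dp": [0,0,-0.04],"delta_rot": [0,0,0],"claw": -1},{"dp": [0,0,-0.045],"delta_rot": [0,0,0],"claw": -1},{"dp": [0,0,0],"delta_rot": [0,0,0],"claw": -1}]'

```text
time_s: 29.8
position: [0.4397, -0.3264, 0.158]
orientation: [0.66, 0.751, 0.001, 0.006]
wrist_force: [0.5, -0.7, -1.1]
finger_gap: 0.0154
grip_force: 68.7
```

```bash
python3 bar.py yel w11
```

```text
[ 0.4383 -0.3254  0.1549] yaw of tool y 7.42
([289, 93, 51, 45, 1154], [305.4, 120.6], [0.4212, -0.262, 0.018])
```

Call:
drive_tool --targets '[{"dp": [0,0,0],"delta_rot": [0,0,-8.5],"claw": -1},{"dp": [0,0,0],"delta_rot": [0,0,-8.5],"claw": -1},{"dp": [0,0,0],"delta_rot": [0,0,-8.5],"claw": -1},{"dp": [0,0,0],"delta_rot": [0,0,-8.5],"claw": -1},{"dp": [0,0,0],"delta_rot": [0,0,-8.5],"claw": -1},{"dp": [0,0,0],"delta_rot": [0,0,-8.5],"claw": -1},{"dp": [0,0,0],"delta_rot": [0,0,-8.5],"claw": -1},{"dp": [0,0,0],"delta_rot": [0,0,-8.5],"claw": -1},{"dp": [0,0,0],"delta_rot": [0,0,-8.5],"claw": -1},{"dp": [0,0,0],"delta_rot": [0,0,-7.6],"claw": -1}]'

```text
time_s: 30.85
position: [0.4347, -0.3227, 0.1492]
orientation: [-0.016, 1.0, 0.001, -0.001]
wrist_force: [0.4, -0.2, -1.6]
finger_gap: 0.015
grip_force: 68.6
```

Call:
drive_tool --targets '[{"dp": [0,0,0],"delta_rot": [0,0,0],"claw": -1},{"dp": [0,0,0],"delta_rot": [0,0,0],"claw": -1},{"dp": [0,0,0],"delta_rot": [0,0,0],"claw": -1}]'

```text
time_s: 31.15
position: [0.4355, -0.3233, 0.1504]
orientation: [-0.012, 1.0, 0.0, -0.0]
wrist_force: [-0.4, 0.4, -2.3]
finger_gap: 0.0152
grip_force: 68.6
```

```bash
python3 to.py .619 .0032 .155
```

```text
[ 0.4355 -0.3233  0.1504] yaw 91.41 dp [-0.1914  0.3219 -0.0045] [-0.4  0.4 -2.3] tilt 0.07
```

Call:
drive_tool --targets '[{"dp": [-0.012,0.02,-0.002],"delta_rot": [0,0,0],"claw": -1},{"dp": [-0.023,0.04,-0.002],"delta_rot": [0,0,0],"claw": -1},{"dp": [-0.023,0.04,0],"delta_rot": [0,0,0],"claw": -1},{"dp": [-0.023,0.04,0],"delta_rot": [0,0,0],"claw": -1},{"dp": [-0.023,0.04,0],"delta_rot": [0,0,0],"claw": -1},{"dp": [-0.023,0.04,0],"delta_rot": [0,0,0],"claw": -1},{"dp": [-0.023,0.04,0],"delta_rot": [0,0,0],"claw": -1},{"dp": [-0.023,0.04,0],"delta_rot": [0,0,0],"claw": -1},{"dp": [-0.018,0.022,0],"delta_rot": [0,0,0],"claw": -1},{"dp": [0,0,0],"delta_rot": [0,0,0],"claw": -1}]'

```text
time_s: 32.15
position: [0.6209, 0.0069, 0.1547]
orientation: [-0.015, 1.0, 0.001, 0.001]
wrist_force: [-0.0, -0.8, -1.5]
finger_gap: 0.0149
grip_force: 68.8
```

Call:
drive_tool --targets '[{"dp": [0,0,0.02],"delta_rot": [0,0,0],"claw": -1},{"dp": [0,0,0.02],"delta_rot": [0,0,0],"claw": -1},{"dp": [0,0,0],"delta_rot": [0,0,0],"claw": -1},{"dp": [0,0,0],"delta_rot": [0,0,0],"claw": -1}]'

```text
time_s: 32.55
position: [0.6176, 0.0027, 0.1149]
orientation: [-0.013, 1.0, -0.0, -0.001]
wrist_force: [-0.5, 0.6, -2.1]
finger_gap: 0.0152
grip_force: 68.8
```

```bash
python3 to.py .619 .0032 .115; python3 bar.py yel w12
```

```text
[0.6176 0.0027 0.1149] yaw 91.44 dp [-0.0014  0.0005 -0.0001] [-0.5  0.6 -2.1] tilt 0.09
[0.6185 0.0027 0.1158] yaw of tool y 91.44
([289, 94, 56, 44, 177], [304.8, 120.5], [0.5497, -0.0084, 0.018])
([272, 159, 27, 29, 231], [288.1, 174.5], [0.5929, -0.0216, 0.018])
([337, 163, 7, 18, 43], [340.5, 173.0], [0.5906, 0.0215, 0.018])
([282, 189, 17, 34, 332], [290.8, 207.0], [0.6209, -0.0195, 0.018])
([275, 227, 25, 9, 123], [286.4, 232.1], [0.644, -0.0233, 0.018])
([571, 303, 69, 72, 1839], [607.8, 338.6], [0.7487, 0.2909, 0.018])
([581, 310, 12, 19, 72], [585.5, 318.4], [0.7259, 0.2625, 0.018])
```

View pics/w12.png

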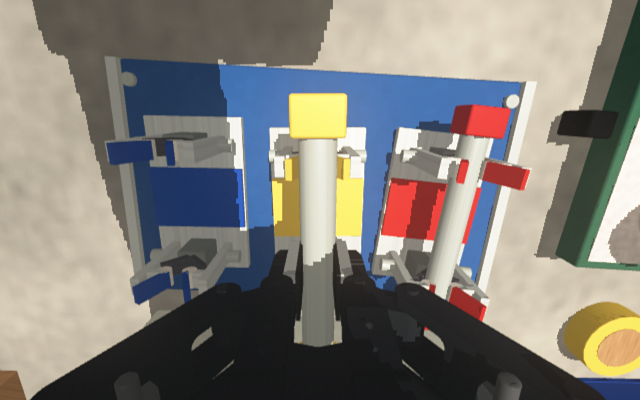

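The yellow bar is centred over its clamp (plate 272–364, bar axis 318), and the red one is seated at right. Now I'll press the yellow bar down.

Call:
drive_tool --targets '[{"dp": [0,0,0.015],"delta_rot": [0,0,0],"claw": -1},{"dp": [0,0,0.01],"delta_rot": [0,0,0],"claw": -1},{"dp": [0,0,0.006],"delta_rot": [0,0,0],"claw": -1},{"dp": [0,0,0.006],"delta_rot": [0,0,0],"claw": -1},{"dp": [0,0,0.005],"delta_rot": [0,0,0],"claw": -1},{"dp": [0,0,0.004],"delta_rot": [0,0,0],"claw": -1},{"dp": [0,0,0],"delta_rot": [0,0,0],"claw": -1}]'

```text
time_s: 33.3
position: [0.62, 0.0032, 0.0702]
orientation: [-0.013, 1.0, -0.0, 0.002]
wrist_force: [1.4, -0.3, 1.4]
finger_gap: 0.0153
grip_force: 69.3
```

Call:
drive_tool --targets '[{"dp": [0,0,0.004],"delta_rot": [0,0,0],"claw": -1},{"dp": [0,0,0.003],"delta_rot": [0,0,0],"claw": -1},{"dp": [0,0,0.003],"delta_rot": [0,0,0],"claw": -1},{"dp": [0,0,0.003],"delta_rot": [0,0,0],"claw": -1},{"dp": [0,0,0.002],"delta_rot": [0,0,0],"claw": -1},{"dp": [0,0,0.001],"delta_rot": [0,0,0],"claw": -1},{"dp": [0,0,0],"delta_rot": [0,0,0],"claw": -1},{"dp": [0,0,0],"delta_rot": [0,0,0],"claw": -1}]'

```text
time_s: 34.1
position: [0.6179, 0.0025, 0.0576]
orientation: [-0.013, 1.0, -0.001, 0.001]
wrist_force: [-8.8, -1.8, 29.0]
finger_gap: 0.015
grip_force: 72.1
```

Same signature as red: a hard stop at z 57.6 mm. I'll ease off, release, rise and back away.

Call:
drive_tool --targets '[{"dp": [0,0,-0.003],"delta_rot": [0,0,0],"claw": -1},{"dp": [0,0,0],"delta_rot": [0,0,0],"claw": -1},{"dp": [0,0,0],"delta_rot": [0,0,0],"claw": -0.4},{"dp": [0,0,0],"delta_rot": [0,0,0],"claw": -0.2},{"dp": [0,0,0],"delta_rot": [0,0,0],"claw": -0.2},{"dp": [0,0,-0.02],"delta_rot": [0,0,0],"claw": -0.2},{"dp": [0,0,-0.04],"delta_rot": [0,0,0],"claw": -0.2},{"dp": [0,0,-0.05],"delta_rot": [0,0,0],"claw": -0.2},{"dp": [0,0,-0.05],"delta_rot": [0,0,0],"claw": 0},{"dp": [0,0,-0.05],"delta_rot": [0,0,0],"claw": 0}]'

```text
time_s: 35.1
position: [0.6179, 0.0035, 0.2674]
orientation: [-0.013, 1.0, 0.0, -0.001]
wrist_force: [1.6, -0.0, -0.2]
finger_gap: 0.0427
grip_force: 0.0
```

Call:
drive_tool --targets '[{"dp": [0.03,0.02,-0.02],"delta_rot": [0,0,0],"claw": 0},{"dp": [0.03,0.02,-0.02],"delta_rot": [0,0,0],"claw": 0},{"dp": [0.02,0.03,0],"delta_rot": [0,0,0],"claw": 0},{"dp": [0,0.03,0],"delta_rot": [0,0,0],"claw": 0},{"dp": [0,0,0],"delta_rot": [0,0,0],"claw": 0},{"dp": [0,0,0],"delta_rot": [0,0,0],"claw": 0}]'

```text
time_s: 35.7
position: [0.5356, 0.1016, 0.3056]
orientation: [-0.014, 1.0, -0.0, -0.0]
wrist_force: [0.2, -0.4, -0.1]
finger_gap: 0.0426
grip_force: 0.0
```

```bash
python3 bar.py red w13
```

```text
[0.5358 0.101  0.3055] yaw of tool y 91.53
([158, 44, 80, 21, 1532], [196.8, 54.2], [0.3909, -0.0618, 0.018])
([310, 172, 18, 17, 260], [318.5, 180.4], [0.557, 0.104, 0.018])
([288, 199, 24, 37, 564], [298.9, 218.4], [0.6178, 0.0754, 0.018])
([319, 200, 20, 39, 534], [327.8, 221.3], [0.6213, 0.1202, 0.018])
([294, 260, 30, 24, 363], [308.1, 272.5], [0.7112, 0.0912, 0.018])
([199, 346, 18, 20, 229], [208.6, 356.7], [0.8861, -0.0848, 0.018])
```

View pics/w13.png

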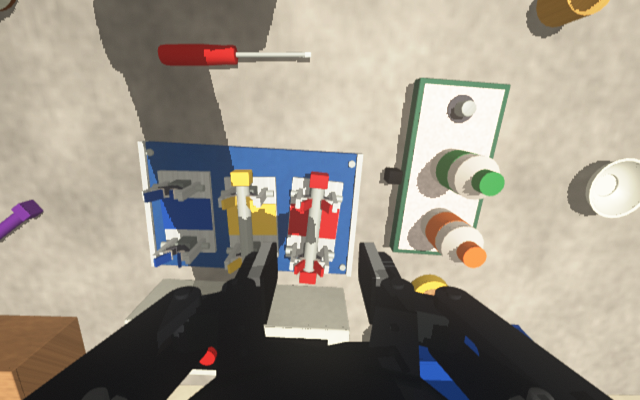

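Both bars are in their clamps with the jaws closed, yellow at (242,210) and red at (315,225). Both bottles stand on the shelf, which rests against its stop at (392,176).

```bash
python3 -c "
from cell import job_done
print(job_done())"
```

```text
the job is handed in; nothing more can be done
None
```

The job is handed in, with no score returned: shelf home against its stop, both bottles upright on it, and the red and yellow bars seated in their clamps, red first; the blue bar was absent.

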